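# Locate the brazing jig with a pin, load matching sleeves, clamp

### The job

Set up the brazing jig for the next batch. First put the locating pin into the one open bore of the jig's dark bar (the bores look alike: feel for it by sliding the pin's tip along the bar until it drops in) and leave it there fully home, its shoulder flush on the bar; then put every copper sleeve on the table over the post of its own colour, all the way down. When they are all on, swing the red air-valve lever fully over to clamp, and last draw the pin and put it back upright in its wooden stand, fully down. Leave the blue bin, the white cup and the screwdriver where they are.

Things in the scene. Friction and masses are not known exactly. Their poses are not given: they have to be found in the camera images.
- jig: fixed brazing jig on the table, dark steel base 190 x 360 x 10 mm. Origin: on the table, under the jig; the base spans x -90 to 100, y -180 to 180 mm; z up; y runs along the dark bar and the row of posts. Bar's centre line at x = -45 mm, its top face at z = 45 mm. Silvery end caps, 56 mm wide, top at z = 53 mm, cover the bar from |y| = 85 to 175 mm; between them it is bare
- bar_mid (a point): fixed point of the jig: on the dark bar's top face and centre line, midway between the end caps; axes as the jig's. The bar is 42 mm wide. A row of bores at 30 mm pitch runs along the centre line, all plugged flush in black but one: a blind bore 17 mm across, 28 mm deep, 1 mm bevel. Nothing marks which; the bar is set anew each time, so the open bore is anywhere from y = -40 to 40 mm of here
- post_row (a point): fixed point of the jig: middle of the row of posts, on the top face of the aluminium block (jig x = 40, y = 0, z = 20 mm). The four posts stand along y at -120, -40, 40 and 120 mm from here, in any order of colours
- stand: fixed wooden block 70 x 70 x 50 mm that holds the locating pin upright, in a hole 18 mm wide and 36 mm deep in its middle. With the pin's shoulder on it, the pin's tip is 26 mm above the table. Origin: centre of its underside
- pin: loose locating pin, 88 mm long, 0.25 kg, upright in the stand at the start. Origin: centre of the tip; z runs up the pin. Steel shaft 14 mm across, z = 0 to 24 mm, its lowest 3 mm bevelled to 9 mm; flat shoulder at 24 mm; round handle 28 mm across, z = 24 to 88, dark with an orange top end. Fully home the tip is 24 mm below the bar's top face
- pin_tip (a point): the centre of the pin's tip (the same point as the pin's origin)
- pin_grip (a point): on the pin's axis, 50 mm above the tip, a good height to grip the handle
- valve (a joint): angle of the air-valve lever in rad: 0 to 0.2 at the start (leaning to the -x side of the valve base), 1.0 fully over to its +x side. Stays where it is left, moves with about 1 N at the ball
- valve_base: fixed grey valve block 70 x 50 x 25 mm under the lever. Origin: centre of its underside; the lever swings in its x-z plane about an axle 22 mm up, towards +x
- valve_tip (a point): centre of the red ball (26 mm across) at the lever's end, 80 mm from the axle
- bin: bystander: blue open bin 90 x 120 x 50 mm, loose. Origin: centre of its underside
- cup: bystander: white plastic cup, 72 mm across, 45 mm tall, loose. Origin: centre of its underside
- screwdriver: bystander: screwdriver with red handle, 200 mm long, lying on the table along its own x
- post_red: fixed red post on the jig, 28 mm across, 55 mm tall, its top 13 mm tapering to 16 mm. Origin: centre of its foot on the aluminium block
- sleeve_red: loose copper sleeve with a red band round its upper end, standing upright on the table: 48 mm outside, bore 34 mm, 42 mm tall, 0.33 kg. Origin: centre of its lower end, z up. Fully down on its post its origin meets the post's. May be absent
- post_blue: fixed blue post on the jig, 28 mm across, 55 mm tall, its top 13 mm tapering to 16 mm. Origin: centre of its foot on the aluminium block
- sleeve_blue: loose copper sleeve with a blue band round its upper end, standing upright on the table: 48 mm outside, bore 34 mm, 42 mm tall, 0.33 kg. Origin: centre of its lower end, z up. Fully down on its post its origin meets the post's. May be absent
- post_yellow: fixed yellow post on the jig, 28 mm across, 55 mm tall, its top 13 mm tapering to 16 mm. Origin: centre of its foot on the aluminium block
- sleeve_yellow: loose copper sleeve with a yellow band round its upper end, standing upright on the table: 48 mm outside, bore 34 mm, 42 mm tall, 0.33 kg. Origin: centre of its lower end, z up. Fully down on its post its origin meets the post's. May be absent
- post_green: fixed green post on the jig, 28 mm across, 55 mm tall, its top 13 mm tapering to 16 mm. Origin: centre of its foot on the aluminium block
- sleeve_green: loose copper sleeve with a green band round its upper end, standing upright on the table: 48 mm outside, bore 34 mm, 42 mm tall, 0.33 kg. Origin: centre of its lower end, z up. Fully down on its post its origin meets the post's. May be absent
Things that resemble listed ones, but are neither listed nor needed, are in the scene too. There is more than one size of the valve_base; the job needs the largest.

How it is judged (in metres and radians):
On the way, in this order (a step that is already met when the one before it is completed fails the run):
1. the locating pin is fully home in the open bore of the bar and let go (z of pin_tip in the frame of jig between 0.012 and 0.026 m and y of pin_tip in the frame of jig between -0.07 and 0.07 m and x of pin_tip in the frame of jig between -0.055 and -0.035 m and angle between pin's own z axis and vertical below 0.12 rad and contact force between pin and the fingers below 0.2 N), for 0.3 s.
2. every sleeve on the table is down on the post of its colour and let go (horizontal distance between sleeve_red and post_red below 0.008 m and z of sleeve_red in the frame of post_red below 0.005 m and angle between each of sleeve_red, sleeve_blue, sleeve_yellow, sleeve_green's own z axis and vertical below 0.12 rad and horizontal distance between sleeve_blue and post_blue below 0.008 m and z of sleeve_blue in the frame of post_blue below 0.005 m and horizontal distance between sleeve_yellow and post_yellow below 0.008 m and z of sleeve_yellow in the frame of post_yellow below 0.005 m and horizontal distance between sleeve_green and post_green below 0.008 m and z of sleeve_green in the frame of post_green below 0.005 m and contact force between each of sleeve_red, sleeve_blue, sleeve_yellow, sleeve_green and the fingers below 0.2 N), for 0.3 s.
3. the air-valve lever is swung fully over (value of joint valve above 0.85 rad), for 0.2 s.
4. the pin is back upright in its stand, fully down and let go, with the sleeves still loaded (horizontal distance between pin_tip and stand below 0.006 m and z of pin_tip in the frame of stand below 0.031 m and angle between each of pin, sleeve_red, sleeve_blue, sleeve_yellow, sleeve_green's own z axis and vertical below 0.12 rad and contact force between pin and the fingers below 0.2 N and horizontal distance between sleeve_red and post_red below 0.008 m and z of sleeve_red in the frame of post_red below 0.005 m and horizontal distance between sleeve_blue and post_blue below 0.008 m and z of sleeve_blue in the frame of post_blue below 0.005 m and horizontal distance between sleeve_yellow and post_yellow below 0.008 m and z of sleeve_yellow in the frame of post_yellow below 0.005 m and horizontal distance between sleeve_green and post_green below 0.008 m and z of sleeve_green in the frame of post_green below 0.005 m), for 0.3 s.
At the end, for the whole second after the job is handed in: pin back in the stand within 6 mm of its middle, within 5 mm of fully down, tilted under 0.12 rad; each sleeve present within 8 mm of its post axis, within 5 mm of fully down, tilted under 0.12 rad; lever past 0.85 rad; all let go and at rest; bin, cup and screwdriver moved under 30 mm (horizontal distance between pin_tip and stand below 0.006 m and z of pin_tip in the frame of stand below 0.031 m and angle between each of pin, sleeve_red, sleeve_blue, sleeve_yellow, sleeve_green's own z axis and vertical below 0.12 rad and horizontal distance between sleeve_red and post_red below 0.008 m and z of sleeve_red in the frame of post_red below 0.005 m and horizontal distance between sleeve_blue and post_blue below 0.008 m and z of sleeve_blue in the frame of post_blue below 0.005 m and horizontal distance between sleeve_yellow and post_yellow below 0.008 m and z of sleeve_yellow in the frame of post_yellow below 0.005 m and horizontal distance between sleeve_green and post_green below 0.008 m and z of sleeve_green in the frame of post_green below 0.005 m and value of joint valve above 0.85 rad and linear speed of each of pin, sleeve_red, sleeve_blue, sleeve_yellow, sleeve_green below 0.02 m/s); the robot touches nothing.
It fails at once if the bin is pushed more than 30 mm aside (distance of bin from where it was at the start of the episode above 0.03 m).
It fails at once if the cup is pushed more than 30 mm aside (distance of cup from where it was at the start of the episode above 0.03 m).
It fails at once if the screwdriver is pushed more than 30 mm aside (distance of screwdriver from where it was at the start of the episode above 0.03 m).
Of sleeve_red, sleeve_blue, sleeve_yellow, sleeve_green only 3 to 4 are there at a start; the rules pass over those that are not, and their reading is None.
At some moment in a run one of sleeve_red, sleeve_blue, sleeve_yellow, sleeve_green may be knocked a few centimetres aside while the robot is not near it.
It also fails if it takes over 208 s, if anything falls off the work surface, if the arm or the gripper's body presses on something with over 40 N, if the wrist force passes 120 N, or if a joint passes its speed limit or range.

### The arm

A 6-joint arm with a two-finger parallel gripper is mounted at the origin on the work surface. World frame = base frame: x ahead of the robot, y to its left, z up, the work surface at z = 0. Lengths are in mm, angles in rad, forces in N, time in s.
With the tool pointing down it reaches from about 350 to 875 mm from the base axis. Payload 4.2 kg.
Tool frame: the origin (TCP) lies midway between the tips of the shut fingers; the grasp point (between the pads) lies 19 mm behind it; z points along the fingers, y is the line along which they close (so a half turn about z gives the same grasp; the last joint's range is limited). The gripper opens to 85 mm and grips with 20 to 120 N. Pads are 22 mm wide; open, the fingers measure 114 mm over their backs; the gripper's body (76 mm by 85 mm) begins 54 mm behind the grasp point. The pads swing forward as they close: fully open they stand 13 mm farther back than shut.
Start: joints at [-0.996, 0.385, 0.008, 0, -1.194, -0.259], TCP at [194.126, -594.066, 200.112] pointing down, gripper open.
Joint ranges: [-3.14, 3.14], [-1.21, 2.06], [-1.07, 1.41], [-3.16, 2.05], [-2.99, -0.16], [-3.1, 3.1]. Speed limits (rad/s): [2.79, 2.79, 3.14, 3.14, 3.14, 3.14].

### API

Orientations are given as a unit quaternion [x, y, z, w].
In Python, from bench import arm gives the robot as it stands.
- The arm moves only by the tool send_rows, never from a script. Its argument "targets" is a list of rows, each an object of numbers: "gripper": the gripper command: -1 is fully open, 1 is shut, values between are in proportion; "x", "y", "z": the shift along the tool's x, y, z in cm; "ax", "ay", "az": the turn, a rotation vector about the tool's x, y, z in degrees. A call has 1 to 5 rows; each row shifts and turns the commanded pose from where the row before left it, along the tool's axes as they then stand; what a row does not reach is not made up. A row lasts 1/12 s, in which the tool goes at most 41.7 mm and 7.16 degrees, less where a joint would pass 70% of its speed; a pose out of reach is approached as far as the arm can. A call is refused whole if a number of a shift passes 4.17 or a number of a turn 7.16, either way. A call with a gripper value outside its range is refused whole. The fingers move at their own pace and stop on an object; the grip force is fixed at half the most. Time passes only in rows, so rows that do not move let the fingers close. It gives the time, the measured TCP pose, the force, the opening and the grip force at its end, in the units of the state.
- arm.read_state(): the state, without advancing time (a new reading comes with each control period).
- arm.get_image(name): name is "scene" or "top" or "wrist"; returns (picture, depth): 480x640x3 uint8, red, green, blue; 480x640 float32, mm along the optical axis (not along the pixel's ray), 0 where there is no reading.
- arm.camera_model(name): a dict with "fx", "fy", "cx", "cy" (pixels), "cam_to_world" (4x4, takes a point from camera to world coordinates). Camera axes: x right, y down, z forward; pixel columns grow to the right and rows downward; lengths in mm; the calibration is good to about 2 mm. The wrist camera is an equidistant fisheye: a pixel r from the principal point sees the ray r / f radians off the axis. A picture is of the moment at which its call begins: read the wrist's pose just before it. camera_model takes no time and is no camera call; for the wrist camera it gives the pose at the moment of the call.
- arm.job_done(): hands the job in; it is judged then, once.
Trained networks look in the newest picture that a camera, given by its name, has taken for a name from the list of things; names that differ only in an ending like _2 or _b are one class to them, and where a whole thing is asked for, a point or a joint stands for the part that bears it (a point fixed in the world has none). Each returns a list of dicts, best first, with "score" (0 to 1); they miss things now and then, are a little off and sometimes report something else, mostly with a low value. They report only what shows in the picture. A call takes as long as a camera call. They do not tell look-alikes from the thing itself.
- arm.boxes_of(camera, thing): "rect" ([left, top, width, height] in pixels, round what is visible of it).
The state is a dict: "clock": time; "joints": joint angles; "joint_vel": joint speeds; "joint_efforts": joint torques, N m; "position": TCP position; "ee_rot": TCP orientation; "contact_force": force on the tool from outside, world axes, zero at the start; "wrist_torque": the same for the moment, N m; "gripper_width": finger opening in mm; "grasp_force": force on a finger pad.
Only numpy, scipy, OpenCV 4.12 (cv2) and the standard library are available. Lean on these libraries where they do the work, as an engineer would, in place of code of your own. Each camera call takes 0.05 s, during which the arm holds its last target. There are 200 camera calls.

## Working session

There is one attempt and no reset: what is moved stays moved. The work goes in short steps, Python scripts to look and compute and a tool call to move; the robot and the scene stay as the last step left them, time stands still between calls to the robot, and variables do not carry over. Pictures are saved under pics/ and viewed, at most 14 in all, crops included, and the job is handed in when it is done.

Besides the shell and the picture viewer there is one more tool, called after "Call:" as name(argument=value, ...), one argument or row to a line, values as JSON. send_rows: Moves the arm, as the interface text tells. Its arguments: {"type":"object","properties":{"targets":{"type":"array"}},"required":["targets"]}

```bash
mkdir -p pics; ls; cat > h.py <<'E'
from bench import arm
import numpy as np, cv2
def save(name,fn):
    im,d=arm.get_image(name); cv2.imwrite('pics/'+fn,im[:,:,::-1]); return im,d
def ray(m,u,v,fish=False):
    x=(u-m['cx'])/m['fx'];y=(v-m['cy'])/m['fy']
    if fish:
        t=np.hypot(x,y); s=np.sin(t)/t if t>1e-9 else 1
        return np.array([x*s,y*s,np.cos(t)])
    return np.array([x,y,1.])
def pt(m,u,v,z=None,d=None,fish=False):
    T=np.array(m['cam_to_world']); r=ray(m,u,v,fish)
    if d is not None: return T[:3,:3]@(r*d/r[2])+T[:3,3]
    w=T[:3,:3]@r; return T[:3,3]+w*(z-T[2,3])/w[2]
def proj(m,P,fish=False):
    T=np.array(m['cam_to_world']); c=T[:3,:3].T@(np.asarray(P,float)-T[:3,3])
    if fish:
        t=np.arctan2(np.hypot(c[0],c[1]),c[2]); n=np.hypot(c[0],c[1]); return np.array([m['cx']+m['fx']*t*c[0]/n, m['cy']+m['fy']*t*c[1]/n])
    return np.array([m['cx']+m['fx']*c[0]/c[2], m['cy']+m['fy']*c[1]/c[2]])
E
python3 - <<'E'
from h import *
s=arm.read_state(); print(s)
for n in ['scene','top']:
    im,d=save(n,n+'0.png'); m=arm.camera_model(n); print(n,m['fx'],m['cx'],m['cy'],np.round(m['cam_to_world'],3).tolist())
    for t in ['jig','stand','pin','valve_base','valve','bin','cup','screwdriver']+[a+c for a in('post_','sleeve_') for c in('red','blue','yellow','green')]:
        print(t,[(round(b['score'],2),[round(x) for x in b['rect']]) for b in arm.boxes_of(n,t)[:4]])
E
```

```text
pics
{'clock': 0.0, 'joints': array([-9.96364327e-01,  3.85553179e-01,  6.60475261e-03, -4.77302675e-04,
       -1.19400129e+00, -2.58626281e-01]), 'joint_vel': array([-5.84424578e-04,  2.33277554e-03,  2.30580781e-03,  6.42737278e-04,
       -1.37542734e-03, -6.65794706e-05]), 'joint_efforts': array([ 4.39354890e-04, -3.92283690e+01,  1.88399720e+01,  4.18587193e+00,
       -4.53637374e-03,  3.04550667e-06]), 'position': array([ 193.93116934, -593.45663171,  199.01867428]), 'ee_rot': array([-1.57160454e-01,  9.87572470e-01,  1.07438173e-03, -2.32769997e-04]), 'contact_force': array([-0.6111699 , -0.46848747,  0.18791081]), 'wrist_torque': array([ 0.01389463, -0.0496261 , -0.01342941]), 'grasp_force': 0.0, 'gripper_width': 85.66548293071799}
scene 519.1305816414553 319.11076627770535 240.3679600341308 [[-0.641, 0.616, -0.457, 1127.355], [0.767, 0.519, -0.377, 509.462], [0.005, -0.593, -0.805, 1062.029], [0.0, 0.0, 0.0, 1.0]]
jig [(0.64, [264, 202, 158, 144])]
stand [(0.57, [209, 212, 38, 34]), (0.27, [245, 193, 26, 21]), (0.21, [268, 201, 154, 138])]
pin [(0.54, [216, 202, 15, 25])]

[... 1012 characters left out ...]

valve_base [(0.81, [200, 233, 18, 16]), (0.64, [162, 298, 18, 24]), (0.56, [184, 261, 35, 31])]
valve [(0.62, [200, 286, 8, 7]), (0.6, [196, 242, 13, 9]), (0.52, [237, 208, 122, 75]), (0.38, [159, 314, 14, 10])]
bin [(0.66, [445, 248, 45, 37]), (0.16, [252, 216, 20, 20])]
cup [(0.73, [264, 294, 20, 20])]
screwdriver [(0.82, [319, 152, 10, 58])]
post_red [(0.6, [326, 226, 19, 20])]
post_blue [(0.67, [303, 224, 21, 17])]
post_yellow [(0.58, [275, 222, 23, 19])]
post_green [(0.55, [252, 216, 19, 20])]
sleeve_red [(0.68, [376, 269, 17, 15])]
sleeve_blue [(0.55, [416, 263, 18, 17])]
sleeve_yellow []
sleeve_green [(0.47, [382, 234, 16, 20]), (0.47, [445, 243, 47, 44]), (0.23, [262, 291, 21, 25])]
```

```bash
python3 - <<'E'
import cv2
a=cv2.imread('pics/scene0.png')[110:390,170:570]; cv2.imwrite('pics/scene0c.png',cv2.resize(a,(800,560),interpolation=cv2.INTER_CUBIC))
a=cv2.imread('pics/top0.png')[135:345,150:510]; cv2.imwrite('pics/top0c.png',cv2.resize(a,(800,467),interpolation=cv2.INTER_CUBIC))
E
```

```text
(no output)
```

View pics/scene0c.png

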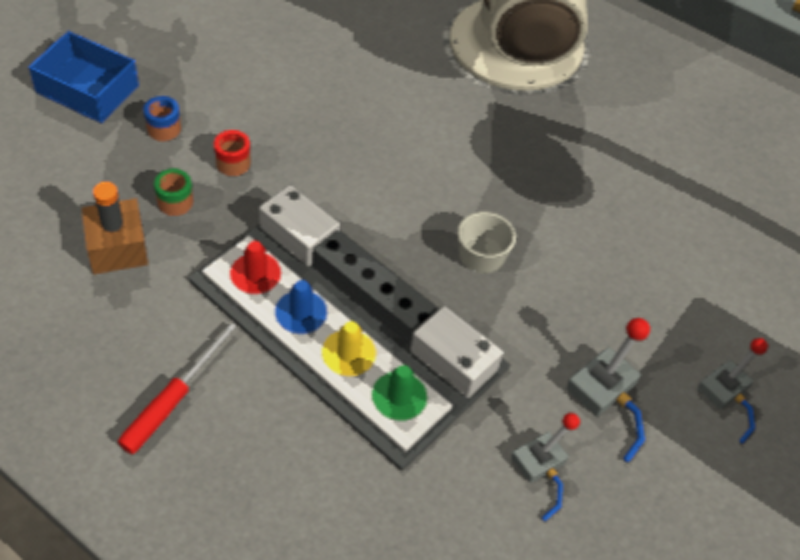

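View pics/top0c.png

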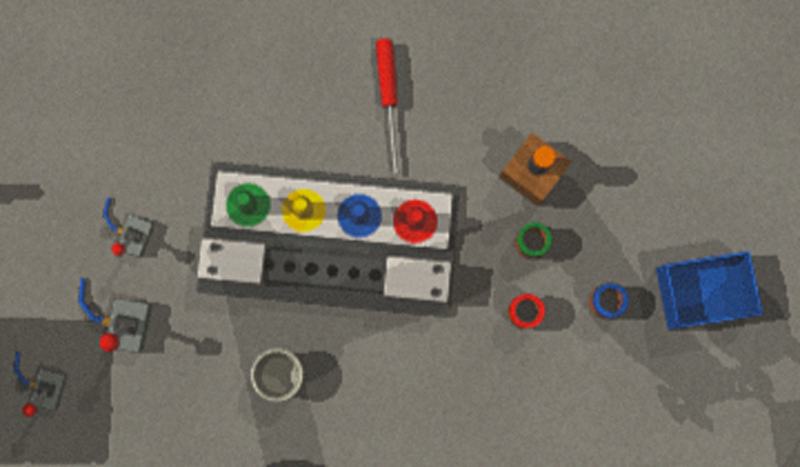

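Scene crop: red, blue and green sleeves (no yellow) at about crop (232,150), (162,117), (173,190). The stand with the pin is at (110,230), and the posts run red, blue, yellow, green. The largest valve is at (605,375) with its ball at (637,328). The top crop agrees with this layout. Next I'll measure with colour and depth in both views.

```bash
cat > meas.py <<'E'
from h import *
def cloud(n):
    im,d=arm.get_image(n); m=arm.camera_model(n); T=np.array(m['cam_to_world'])
    v,u=np.mgrid[:480,:640]; P=np.stack([(u-m['cx'])/m['fx']*d,(v-m['cy'])/m['fy']*d,d],-1)@T[:3,:3].T+T[:3,3]
    P[d==0]=np.nan
    return im,d,P,m
def hsv(im): return cv2.cvtColor(im,cv2.COLOR_RGB2HSV)
def comps(mask,minA=8):
    n,l,st,c=cv2.connectedComponentsWithStats(mask.astype(np.uint8),connectivity=8)
    return [(l==i,c[i],st[i]) for i in range(1,n) if st[i][4]>=minA]
cols={'red':lambda h:((h[...,0]<6)|(h[...,0]>174))&(h[...,1]>170)&(h[...,2]>90),'orange':lambda h:(h[...,0]>=8)&(h[...,0]<=16)&(h[...,1]>200)&(h[...,2]>170),
'green':lambda h:(h[...,0]>50)&(h[...,0]<80)&(h[...,1]>120),'blue':lambda h:(h[...,0]>100)&(h[...,0]<125)&(h[...,1]>150),'yellow':lambda h:(h[...,0]>22)&(h[...,0]<33)&(h[...,1]>150)}
E
python3 - <<'E'
from meas import *
for n in ['top','scene']:
    im,d,P,m=cloud(n); h=hsv(im); print(n)
    for c in cols:
        for mk,ce,st in comps(cols[c](h)):
            Q=P[mk]; Q=Q[np.isfinite(Q[:,0])]
            if len(Q)<5: continue
            lo,hi=np.percentile(Q,3,0),np.percentile(Q,97,0)
            t=Q[Q[:,2]>hi[2]-6]
            if abs(Q[:,0].mean())>1000: continue
            print(c,np.round(ce),st[4],'mean',np.round(Q.mean(0)),'lo',np.round(lo),'hi',np.round(hi),'topmid',np.round((t.min(0)+t.max(0))/2))
    np.save('P_'+n+'.npy',P); cv2.imwrite('pics/'+n+'_last.png',im[:,:,::-1])
    # end caps: white high region
    S=(h[...,1]<40)&(h[...,2]>140)&(P[...,2]>48)&(P[...,2]<59)
    for mk,ce,st in comps(S,60):
        Q=P[mk]; print('cap',ce,cv2.minAreaRect(Q[:,:2].astype(np.float32)),np.median(Q[:,2]))
    S=(P[...,2]>38)&(P[...,2]<60)
    for mk,ce,st in comps(S,40):
        Q=P[mk]; print('z38-60',np.round(ce),st[4],cv2.minAreaRect(Q[:,:2].astype(np.float32)),np.median(Q[:,2]))
    S=(P[...,2]>14)&(P[...,2]<28)
    for mk,ce,st in comps(S,40):
        Q=P[mk]; print('z14-28',np.round(ce),st[4],cv2.minAreaRect(Q[:,:2].astype(np.float32)),np.median(Q[:,2]))
E
```

```text
top
red [324. 167.] 205 mean [802.  33.  23.] lo [755.  21.  14.] hi [847.  44.  30.] topmid [798.  31.  29.]
red [336. 234.] 258 mean [581.  -8.  32.] lo [558. -33.  14.] hi [610.  18.  77.] topmid [581.  -8.  75.]
red [553. 239.] 51 mean [ 569. -698.   11.] lo [ 557. -719.    5.] hi [ 581. -678.   18.] topmid [ 570. -699.   16.]
red [202. 247.] 21 mean [536. 402.  75.] lo [529. 396.  71.] hi [541. 409.  80.] topmid [535. 402.  77.]
red [530. 252.] 43 mean [ 528. -623.   12.] lo [ 516. -642.    4.] hi [ 538. -605.   18.] topmid [ 528. -622.   18.]
red [387. 274.] 106 mean [ 455. -163.   40.] lo [ 434. -185.   31.] hi [ 477. -140.   48.] topmid [ 456. -163.   46.]
red [199. 288.] 52 mean [408. 401. 106.] lo [398. 392.  99.] hi [418. 412. 112.] topmid [408. 401. 111.]
red [163. 319.] 23 mean [318. 513.  74.] lo [312. 506.  70.] hi [324. 523.  79.] topmid [318. 512.  77.]
orange [395. 205.] 71 mean [ 658. -179.  111.] lo [ 645. -192.   54.] hi [ 680. -166.  119.] topmid [ 657. -178.  116.]
green [261. 226.] 216 mean [606. 231.  30.] lo [581. 206.  14.] hi [633. 257.  76.] topmid [605. 
[... 15041 characters left out ...]
3. 301.] 294 ((347.74249267578125, 509.7192077636719), (36.90595245361328, 55.759910583496094), 75.59087371826172) 18.006336946180795
z14-28 [246. 317.] 449 ((801.3629150390625, 33.234466552734375), (105.08700561523438, 26.862388610839844), 6.373985767364502) 22.856620106267883
z14-28 [440. 338.] 335 ((564.693359375, 394.3843994140625), (37.362998962402344, 52.74680709838867), 68.76333618164062) 18.57714535731543
z14-28 [608. 391.] 307 ((445.7193298339844, 715.3296508789062), (145.40750122070312, 52.15895462036133), 65.4822006225586) 20.4484375190666
z14-28 [559. 453.] 3129 ((621.5687866210938, 727.9375610351562), (102.42485809326172, 216.6673126220703), 8.766035079956055) 19.443717680871487
```

Call:
send_rows(
  targets=[
    {"az": 5.9,"gripper": -0.4},
    {"az": 5.9,"gripper": -0.4},
    {"az": 5.9,"gripper": -0.4},
    {"az": 5.9,"gripper": -0.4},
    {"x": -2.8,"y": 3.06,"gripper": -0.4},
  ],
)

```text
$.targets[0]: bad value
```

Call:
send_rows(
  targets=[
    {"x": -2.8,"y": 3.06,"gripper": -0.4},
    {"x": -2.8,"y": 3.06,"gripper": -0.4},
    {"x": -2.8,"y": 3.06,"gripper": -0.4},
    {"x": -2.8,"y": 3.06,"gripper": -0.4},
    {"x": -2.8,"y": 3.06,"gripper": -0.4},
  ],
)

```text
$.targets[0]: bad value
```

Call:
send_rows(
  targets=[
    {"x": -2.8,"y": 3.06,"gripper": -0.4},
    {"x": -2.8,"y": 3.06,"gripper": -0.4},
    {"x": -2.8,"y": 3.06,"gripper": -0.4},
    {"x": -2.8,"y": 3.06,"gripper": -0.4},
    {"x": -2.8,"y": 3.06,"gripper": -0.4},
  ],
)

```text
$.targets[0]: bad value
```

Call:
send_rows(
  targets=[
    {"x": -2.8,"y": 3.06,"gripper": -0.4},
    {"x": -2.8,"y": 3.06,"gripper": -0.4},
    {"gripper": -0.4},
    {"gripper": -0.4},
  ],
)

```text
$.targets[0]: bad value
```

Call:
send_rows(
  targets=[
    {"x": 0,"y": 0,"z": 0,"ax": 0,"ay": 0,"az": 5.9,"gripper": -0.4},
    {"x": 0,"y": 0,"z": 0,"ax": 0,"ay": 0,"az": 5.9,"gripper": -0.4},
    {"x": 0,"y": 0,"z": 0,"ax": 0,"ay": 0,"az": 5.9,"gripper": -0.4},
    {"x": 0,"y": 0,"z": 0,"ax": 0,"ay": 0,"az": 5.9,"gripper": -0.4},
    {"x": -2.8,"y": 3.06,"z": 0,"ax": 0,"ay": 0,"az": 0,"gripper": -0.4},
  ],
)

```text
clock: 2.22
position: [221.8, -569.1, 199.5]
ee_rot: [0.053, 0.999, -0.0, -0.001]
contact_force: [2.9, -0.8, 0.4]
gripper_width: 59.7
grasp_force: 0.0
```

Call:
send_rows(
  targets=[
    {"x": -2.8,"y": 3.06,"z": 0,"ax": 0,"ay": 0,"az": 0,"gripper": -0.4},
    {"x": -2.8,"y": 3.06,"z": 0,"ax": 0,"ay": 0,"az": 0,"gripper": -0.4},
    {"x": -2.8,"y": 3.06,"z": 0,"ax": 0,"ay": 0,"az": 0,"gripper": -0.4},
    {"x": -2.8,"y": 3.06,"z": 0,"ax": 0,"ay": 0,"az": 0,"gripper": -0.4},
    {"x": -2.8,"y": 3.06,"z": 0,"ax": 0,"ay": 0,"az": 0,"gripper": -0.4},
  ],
)

```text
clock: 2.63
position: [380.1, -425.9, 200.4]
ee_rot: [0.048, 0.999, -0.0, 0.0]
contact_force: [0.5, -0.9, -0.6]
gripper_width: 60.3
grasp_force: 0.0
```

Call:
send_rows(
  targets=[
    {"x": -2.8,"y": 3.06,"z": 0,"ax": 0,"ay": 0,"az": 0,"gripper": -0.4},
    {"x": -2.8,"y": 3.06,"z": 0,"ax": 0,"ay": 0,"az": 0,"gripper": -0.4},
    {"x": -2.8,"y": 3.06,"z": 0,"ax": 0,"ay": 0,"az": 0,"gripper": -0.4},
    {"x": -2.8,"y": 3.06,"z": 0,"ax": 0,"ay": 0,"az": 0,"gripper": -0.4},
    {"x": -2.8,"y": 3.06,"z": 0,"ax": 0,"ay": 0,"az": 0,"gripper": -0.4},
  ],
)

```text
clock: 3.05
position: [534.3, -286.9, 200.5]
ee_rot: [0.048, 0.999, -0.0, 0.0]
contact_force: [-0.4, -0.9, -0.1]
gripper_width: 59.9
grasp_force: 0.0
```

Call:
send_rows(
  targets=[
    {"x": -2.8,"y": 3.06,"z": 0,"ax": 0,"ay": 0,"az": 0,"gripper": -0.4},
    {"x": -2.8,"y": 3.06,"z": 0,"ax": 0,"ay": 0,"az": 0,"gripper": -0.4},
    {"x": 0,"y": 0,"z": 0,"ax": 0,"ay": 0,"az": 0,"gripper": -0.4},
    {"x": 0,"y": 0,"z": 0,"ax": 0,"ay": 0,"az": 0,"gripper": -0.4},
  ],
)

```text
clock: 3.38
position: [596.0, -231.1, 199.3]
ee_rot: [0.046, 0.999, 0.0, -0.0]
contact_force: [0.8, 0.3, -0.3]
gripper_width: 59.8
grasp_force: 0.0
```

```bash
cat >> h.py <<'E'
from scipy.spatial.transform import Rotation as Ro
def st():
    s=arm.read_state(); R=Ro.from_quat(s['ee_rot']).as_matrix()
    print('t',round(s['clock'],2),'pos',np.round(s['position'],1),'ytool',np.round(np.degrees(np.arctan2(R[1,1],R[0,1])),2),'zt',np.round(R[:,2],3),'F',np.round(s['contact_force'],1),'w',round(s['gripper_width'],1),'j6',round(s['joints'][5],2)); return s,R
def go(P):
    s,R=st(); print('cm in tool:',np.round(R.T@(np.array(P)-s['position'])/10,2))
E
python3 - <<'E'
from h import *
s,R=st(); go([657.5,-177.5,199]); m=arm.camera_model('wrist'); save('wrist','w1.png'); T=np.array(m['cam_to_world']); print(m['fx'],m['cx'],m['cy']); print('cam in tool', np.round(R.T@(T[:3,3]-s['position']),1)); print(np.round(R.T@T[:3,:3],2))
E
```

```text
t 3.38 pos [ 596.  -231.1  199.3] ytool 84.69 zt [-0.001  0.    -1.   ] F [ 0.8  0.3 -0.3] w 59.8 j6 -1.55
t 3.38 pos [ 596.  -231.1  199.3] ytool 84.69 zt [-0.001  0.    -1.   ] F [ 0.8  0.3 -0.3] w 59.8 j6 -1.55
cm in tool: [-5.63  5.91  0.03]
371.64829954431775 319.71261036057797 239.26566771186387
cam in tool [  68.3    0.5 -174.4]
[[-0.   -0.96 -0.27]
 [ 1.   -0.   -0.  ]
 [ 0.   -0.27  0.96]]
```

View pics/w1.png

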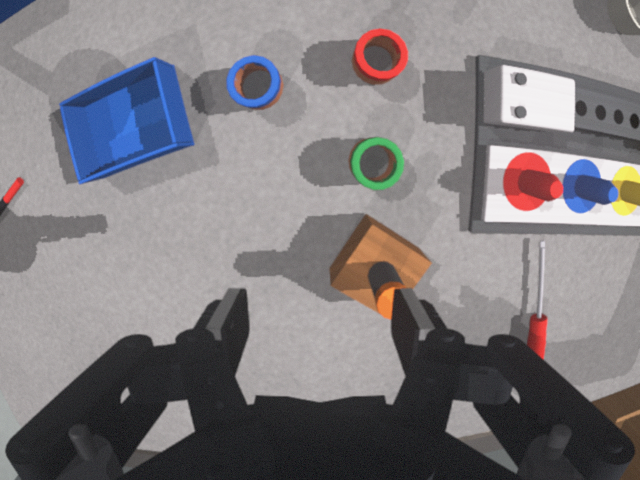

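The wrist view shows the red, blue and green sleeve rims at (381,54), (253,82) and (377,163), and the pin top at about (391,300), partly behind the right finger.

```bash
python3 - <<'E'
from meas import *
m=arm.camera_model('wrist'); s,R=st(); im,d=arm.get_image('wrist'); h=hsv(im)
for c in ['red','green','blue','orange']:
    for mk,ce,sta in comps(cols[c](h),150):
        v,u=np.nonzero(mk); 
        L,T,W,H=sta[:4]; cc=(L+(W-1)/2,T+(H-1)/2)
        z={'orange':114}.get(c,42)
        dd=d[mk]; dd=dd[dd>0]; k=pt(m,*cc,d=np.median(dd),fish=True)
        pts=np.array([pt(m,a,b,z=z,fish=True)[:2] for a,b in zip(u,v)],np.float32)
        (ex,ey),r=cv2.minEnclosingCircle(pts)
        print(c,cc,sta[4],'plane',np.round(pt(m,*cc,z=z,fish=True)[:2],1),'circ',np.round([ex,ey,r],1),'depthpt',np.round(k,1))
E
```

```text
t 3.43 pos [ 594.9 -232.2  199.6] ytool 84.58 zt [-0.001  0.    -1.   ] F [-0.6 -0.  -0.2] w 59.9 j6 -1.55
red (np.float64(381.5), np.float64(55.5)) 977 plane [ 456.2 -163.8] circ [ 455.4 -163.1   23.8] depthpt [ 456.2 -163.8   42.3]
red (np.float64(527.5), np.float64(166.5)) 515 plane [564.4 -22.1] circ [572.4 -21.3  26.6] depthpt [566.7  -9.6  21.6]
red (np.float64(556.5), np.float64(188.0)) 151 plane [587.8  15.7] circ [588.   14.6   9.7] depthpt [581.8  -8.2  74.8]
red (np.float64(13.5), np.float64(191.5)) 167 plane [ 527.6 -586. ] circ [ 527.7 -586.8   22. ] depthpt [ 527.6 -619.    11.6]
red (np.float64(525.0), np.float64(200.0)) 398 plane [598.3 -24.9] circ [596.3 -24.3  22.7] depthpt [602.8 -12.1  20.8]
red (np.float64(539.0), np.float64(338.5)) 388 plane [765.9  12.9] circ [769.   12.6  30.9] depthpt [778.6  25.6  24.3]
green (np.float64(378.5), np.float64(164.0)) 946 plane [ 554.7 -175.3] circ [ 554.7 -175.3   23.7] depthpt [ 554.6 -175.4   42.8]
blue (np.float64(17.0), np.float64(11.5)) 304 plane [ 312.2 -558.8] circ [ 295.2 -561.9   34.8] depthpt [ 300.3 -577.1   23.7]
blue (np.float64(254.0), np.float64(82.0)) 980 plane [ 469.9 -278.6] circ [ 470.3 -279.    24. ] depthpt [ 469.9 -278.6   42.1]
blue (np.float64(127.5), np.float64(121.5)) 10078 plane [ 484.5 -407.7] circ [ 483.3 -415.4   82.4] depthpt [ 480.7 -424.2   11.9]
blue (np.float64(583.5), np.float64(169.5)) 381 plane [569.1  54.1] circ [576.2  55.3  25.5] depthpt [571.7  71.8  21. ]
blue (np.float64(580.0), np.float64(204.5)) 292 plane [607.3  50.7] circ [604.   51.1  21.9] depthpt [612.3  68.   21.2]
```

Call:
send_rows(
  targets=[
    {"x": -2.8,"y": 2.95,"z": 0,"ax": 0,"ay": 0,"az": 0,"gripper": -0.4},
    {"x": -2.8,"y": 2.95,"z": 0,"ax": 0,"ay": 0,"az": 0,"gripper": -0.4},
    {"x": 0,"y": 0,"z": 3,"ax": 0,"ay": 0,"az": 0,"gripper": -0.4},
    {"x": 0,"y": 0,"z": 3,"ax": 0,"ay": 0,"az": 0,"gripper": -0.4},
    {"x": 0,"y": 0,"z": 0,"ax": 0,"ay": 0,"az": 0,"gripper": -0.4},
  ],
)

```text
clock: 3.9
position: [651.2, -179.5, 133.3]
ee_rot: [0.049, 0.999, 0.001, -0.006]
contact_force: [-1.1, 0.5, -2.5]
gripper_width: 59.9
grasp_force: 0.0
```

```bash
python3 - <<'E'
from meas import *
m=arm.camera_model('wrist'); s,R=st(); im,d=arm.get_image('wrist'); h=hsv(im); cv2.imwrite('pics/w2.png',im[:,:,::-1])
for mk,ce,sta in comps(cols['orange'](h),60):
    v,u=np.nonzero(mk); P=np.array([pt(m,a,b,d=d[b,a],fish=True) for a,b in zip(u,v) if d[b,a]>0])
    t=P[P[:,2]>np.percentile(P[:,2],95)-4]
    print(sta,np.percentile(P[:,2],[5,50,95]),cv2.minEnclosingCircle(t[:,:2].astype(np.float32)))
go([657.3,-177.8,57])
E
```

```text
t 3.9 pos [ 651.2 -179.5  133.3] ytool 84.35 zt [-0.013  0.003 -1.   ] F [-1.1  0.5 -2.5] w 59.9 j6 -1.64
t 3.95 pos [ 652.9 -180.5  136.8] ytool 84.38 zt [-0.008  0.001 -1.   ] F [ 0.1 -0.3  0.3] w 59.8 j6 -1.64
cm in tool: [-0.48  0.31  7.97]
```

View pics/w2.png

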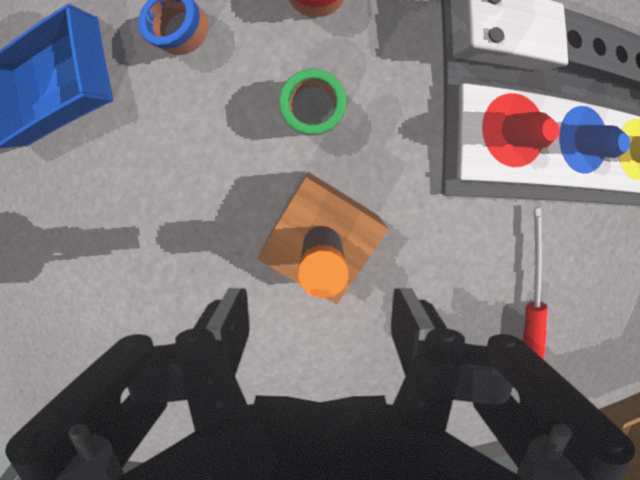

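The pin's top is at (323,274), nearly on the finger midline (x about 320). The fingers are clear of it.

```bash
python3 - <<'E'
from meas import *
m=arm.camera_model('wrist'); s,R=st(); im,d=arm.get_image('wrist')
print(pt(m,323,274,z=114,fish=True), pt(m,323,274,d=d[274,323],fish=True), [proj(m,[657.3,-177.8,114],True)])
go([657.3,-177.8,57])
E
```

```text
t 3.95 pos [ 652.9 -180.5  136.8] ytool 84.38 zt [-0.008  0.001 -1.   ] F [ 0.1 -0.3  0.3] w 59.8 j6 -1.64
[ 660.29427002 -179.14972918  114.        ] [ 660.07699283 -179.13328873  114.5812081 ] [array([324.87017077, 268.84389974])]
t 4.0 pos [ 654.8 -181.2  139.9] ytool 84.41 zt [-0.002 -0.001 -1.   ] F [-0.9 -0.7  0.9] w 59.8 j6 -1.64
cm in tool: [-0.23  0.37  8.29]
```

Call:
send_rows(
  targets=[
    {"x": -0.3,"y": 0.3,"z": 0,"ax": 0,"ay": 0,"az": 0,"gripper": -0.4},
    {"x": 0,"y": 0,"z": 2.8,"ax": 0,"ay": 0,"az": 0,"gripper": -0.4},
    {"x": 0,"y": 0,"z": 2.7,"ax": 0,"ay": 0,"az": 0,"gripper": -0.4},
    {"x": 0,"y": 0,"z": 2.6,"ax": 0,"ay": 0,"az": 0,"gripper": -0.4},
    {"x": 0,"y": 0,"z": 0,"ax": 0,"ay": 0,"az": 0,"gripper": -0.4},
  ],
)

```text
clock: 4.42
position: [656.7, -177.0, 55.8]
ee_rot: [0.049, 0.999, 0.001, -0.003]
contact_force: [-1.1, 0.7, -1.1]
gripper_width: 59.6
grasp_force: 0.0
```

Call:
send_rows(
  targets=[
    {"x": 0,"y": 0,"z": 0,"ax": 0,"ay": 0,"az": 0,"gripper": -0.4},
    {"x": 0,"y": 0,"z": 0,"ax": 0,"ay": 0,"az": 0,"gripper": -0.4},
  ],
)

```text
clock: 4.58
position: [661.4, -177.7, 62.4]
ee_rot: [0.048, 0.999, -0.001, 0.003]
contact_force: [-0.5, 0.8, 0.9]
gripper_width: 60.1
grasp_force: 0.0
```

```bash
python3 - <<'E'
from meas import *
s,R=st(); save('wrist','w3.png'); go([658,-178,57])
E
```

```text
t 4.58 pos [ 661.4 -177.7   62.4] ytool 84.51 zt [ 0.005 -0.001 -1.   ] F [-0.5  0.8  0.9] w 60.1 j6 -1.64
t 4.63 pos [ 661.5 -177.6   62.6] ytool 84.52 zt [ 0.006 -0.001 -1.   ] F [ 0.1 -0.  -0.3] w 59.8 j6 -1.64
cm in tool: [ 0.35 -0.08  0.56]
```

View pics/w3.png

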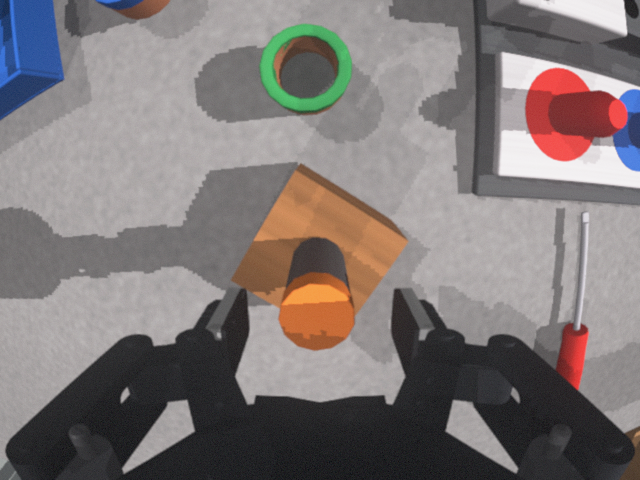

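The pin stands between the fingers with its top at (317,310). I'll let the arm settle, then close.

Call:
send_rows(
  targets=[
    {"x": 0,"y": 0,"z": 0,"ax": 0,"ay": 0,"az": 0,"gripper": -0.4},
    {"x": 0,"y": 0,"z": 0,"ax": 0,"ay": 0,"az": 0,"gripper": -0.4},
    {"x": 0,"y": 0,"z": 0,"ax": 0,"ay": 0,"az": 0,"gripper": -0.4},
    {"x": 0,"y": 0,"z": 0,"ax": 0,"ay": 0,"az": 0,"gripper": -0.4},
    {"x": 0,"y": 0,"z": 0,"ax": 0,"ay": 0,"az": 0,"gripper": -0.4},
  ],
)

```text
clock: 5.05
position: [659.4, -177.0, 59.4]
ee_rot: [0.048, 0.999, -0.0, 0.0]
contact_force: [-1.0, 0.1, 0.3]
gripper_width: 60.0
grasp_force: 0.0
```

Call:
send_rows(
  targets=[
    {"x": 0,"y": 0,"z": 0,"ax": 0,"ay": 0,"az": 0,"gripper": -0.4},
    {"x": 0,"y": 0,"z": 0,"ax": 0,"ay": 0,"az": 0,"gripper": -0.4},
    {"x": 0,"y": 0,"z": 0,"ax": 0,"ay": 0,"az": 0,"gripper": -0.4},
    {"x": 0,"y": 0,"z": 0,"ax": 0,"ay": 0,"az": 0,"gripper": -0.4},
    {"x": 0,"y": 0,"z": 0,"ax": 0,"ay": 0,"az": 0,"gripper": -0.4},
  ],
)

```text
clock: 5.47
position: [659.3, -177.0, 59.0]
ee_rot: [0.048, 0.999, 0.0, -0.0]
contact_force: [-0.2, 0.4, -0.2]
gripper_width: 59.6
grasp_force: 0.0
```

Call:
send_rows(
  targets=[
    {"x": 0.1,"y": -0.05,"z": 0.1,"ax": 0,"ay": 0,"az": 0,"gripper": 0},
    {"x": 0,"y": 0,"z": 0,"ax": 0,"ay": 0,"az": 0,"gripper": 0.3},
    {"x": 0,"y": 0,"z": 0,"ax": 0,"ay": 0,"az": 0,"gripper": 1},
    {"x": 0,"y": 0,"z": 0,"ax": 0,"ay": 0,"az": 0,"gripper": 1},
    {"x": 0,"y": 0,"z": 0,"ax": 0,"ay": 0,"az": 0,"gripper": 1},
  ],
)

```text
clock: 5.88
position: [658.2, -177.5, 58.2]
ee_rot: [0.048, 0.999, -0.0, -0.0]
contact_force: [-0.3, 0.2, 0.3]
gripper_width: 26.1
grasp_force: 59.0
```

Call:
send_rows(
  targets=[
    {"x": 0,"y": 0,"z": 0,"ax": 0,"ay": 0,"az": 0,"gripper": 1},
    {"x": 0,"y": 0,"z": 0,"ax": 0,"ay": 0,"az": 0,"gripper": 1},
    {"x": 0,"y": 0,"z": 0,"ax": 0,"ay": 0,"az": 0,"gripper": 1},
    {"x": 0,"y": 0,"z": 0,"ax": 0,"ay": 0,"az": 0,"gripper": 1},
    {"x": 0,"y": 0,"z": 0,"ax": 0,"ay": 0,"az": 0,"gripper": 1},
  ],
)

```text
clock: 6.3
position: [658.2, -177.5, 58.2]
ee_rot: [0.048, 0.999, -0.0, -0.0]
contact_force: [-0.6, -0.8, -0.2]
gripper_width: 26.2
grasp_force: 59.0
```

Call:
send_rows(
  targets=[
    {"x": 0,"y": 0,"z": -1.2,"ax": 0,"ay": 0,"az": 0,"gripper": 1},
    {"x": 0,"y": 0,"z": -1.8,"ax": 0,"ay": 0,"az": 0,"gripper": 1},
    {"x": 0,"y": 0,"z": -1.8,"ax": 0,"ay": 0,"az": 0,"gripper": 1},
    {"x": 0,"y": 0,"z": -1.8,"ax": 0,"ay": 0,"az": 0,"gripper": 1},
    {"x": 0.5,"y": 1.8,"z": -0.5,"ax": 0,"ay": 0,"az": 0,"gripper": 1},
  ],
)

```text
clock: 6.72
position: [657.1, -161.3, 132.8]
ee_rot: [0.049, 0.999, -0.001, 0.003]
contact_force: [0.9, 0.5, -1.5]
gripper_width: 26.1
grasp_force: 59.3
```

Call:
send_rows(
  targets=[
    {"x": 1,"y": 3.4,"z": 0,"ax": 0,"ay": 0,"az": 0,"gripper": 1},
    {"x": 1,"y": 3.4,"z": 0,"ax": 0,"ay": 0,"az": 0,"gripper": 1},
    {"x": 1,"y": 3.4,"z": 0,"ax": 0,"ay": 0,"az": 0,"gripper": 1},
    {"x": 1,"y": 3.4,"z": 0,"ax": 0,"ay": 0,"az": 0,"gripper": 1},
    {"x": 1,"y": 3.4,"z": 0,"ax": 0,"ay": 0,"az": 0,"gripper": 1},
  ],
)

```text
clock: 7.13
position: [620.8, 16.8, 129.4]
ee_rot: [0.048, 0.999, 0.0, -0.0]
contact_force: [0.4, 0.7, -2.2]
gripper_width: 26.1
grasp_force: 59.3
```

Call:
send_rows(
  targets=[
    {"x": 1,"y": 3.4,"z": 0,"ax": 0,"ay": 0,"az": 0,"gripper": 1},
    {"x": 1,"y": 3.4,"z": 0,"ax": 0,"ay": 0,"az": 0,"gripper": 1},
    {"x": 0.5,"y": 1.8,"z": 0,"ax": 0,"ay": 0,"az": 0,"gripper": 1},
    {"x": 0.3,"y": 0.9,"z": 0,"ax": 0,"ay": 0,"az": 0,"gripper": 1},
    {"x": 0,"y": 0,"z": 0,"ax": 0,"ay": 0,"az": 0,"gripper": 1},
  ],
)

```text
clock: 7.55
position: [602.3, 114.5, 129.4]
ee_rot: [0.047, 0.999, 0.0, -0.0]
contact_force: [-0.4, -0.3, -1.2]
gripper_width: 26.2
grasp_force: 59.4
```

Call:
send_rows(
  targets=[
    {"x": 0,"y": 0,"z": 0,"ax": 0,"ay": 0,"az": 0,"gripper": 1},
    {"x": 0,"y": 0,"z": 0,"ax": 0,"ay": 0,"az": 0,"gripper": 1},
    {"x": 0,"y": 0,"z": 0,"ax": 0,"ay": 0,"az": 0,"gripper": 1},
    {"x": 0,"y": 0,"z": 0,"ax": 0,"ay": 0,"az": 0,"gripper": 1},
    {"x": 0,"y": 0,"z": 0,"ax": 0,"ay": 0,"az": 0,"gripper": 1},
  ],
)

```text
clock: 7.97
position: [602.9, 111.3, 129.1]
ee_rot: [0.049, 0.999, -0.0, -0.0]
contact_force: [-0.1, -0.4, -3.0]
gripper_width: 26.5
grasp_force: 59.4
```

Call:
send_rows(
  targets=[
    {"x": 0,"y": 0,"z": 0,"ax": 0,"ay": 0,"az": 0,"gripper": 1},
    {"x": 0,"y": 0,"z": 0,"ax": 0,"ay": 0,"az": 0,"gripper": 1},
    {"x": 0,"y": 0,"z": 0,"ax": 0,"ay": 0,"az": 0,"gripper": 1},
  ],
)

```text
clock: 8.22
position: [602.8, 112.1, 129.1]
ee_rot: [0.048, 0.999, 0.0, -0.0]
contact_force: [0.5, 0.6, -2.1]
gripper_width: 26.1
grasp_force: 59.4
```

```bash
python3 - <<'E'
from meas import *
s,R=st(); m=arm.camera_model('wrist'); im,d=save('wrist','w4.png'); np.save('d4.npy',d); 
import pickle; pickle.dump(m,open('m4.pkl','wb'))
E
```

```text
t 8.22 pos [602.8 112.1 129.1] ytool 84.47 zt [-0.  0. -1.] F [ 0.5  0.6 -2.1] w 26.1 j6 -2.11
```

View pics/w4.png

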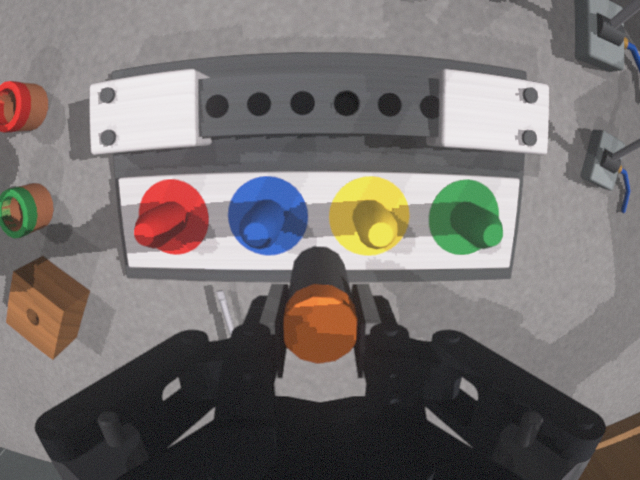

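The wrist view shows the pin in the gripper and bores at about (217,106), (259,104), (303,103), (347,103), (390,104) and (430,107). The one at 347 looks a little darker. Next I'll turn these into jig coordinates.

```bash
python3 - <<'E'
from meas import *
import pickle
m=pickle.load(open('m4.pkl','rb')); d=np.load('d4.npy'); im=cv2.imread('pics/w4.png'); g=cv2.cvtColor(im,cv2.COLOR_BGR2GRAY)
a=np.radians(-5.5); 
jx=np.array([np.cos(a),np.sin(a)]); jy=np.array([-np.sin(a),np.cos(a)])
def P(u,v,z): return pt(m,u,v,z=z,fish=True)
cap=[((196,70),(200,152)),((444,70),(443,152))]
for c in cap:
    for q in c: print('cap inner',np.round(P(*q,53)[:2],1))
bm=np.array([510.7,120.7])
h=hsv(im[:,:,::-1].copy())
S=(h[...,1]<40)&(g>150); S[160:]=0
for mk,ce,sta in comps(S,800):
    v,u=np.nonzero(mk); Q=np.array([P(x,y,53)[:2] for x,y in zip(u,v)],np.float32); print('cap',cv2.minAreaRect(Q))
for u,v in [(217,106),(259,104),(303,103),(347,103),(390,104),(430,107)]:
    mk=np.zeros(g.shape,bool); mk[v-16:v+17,max(0,u-16):u+17]=True
    mk&=g<38
    vv,uu=np.nonzero(mk); q=P(uu.mean(),vv.mean(),45)[:2]
    print((u,v),mk.sum(),'dark',g[v-3:v+4,u-3:u+4].mean(),'depthz',np.round([pt(m,u,v,d=np.median(d[v-3:v+4,u-3:u+4]),fish=True)[2], pt(m,u,v-20,d=d[v-20,u],fish=True)[2]],1),np.round(q,1),'jig off',np.round([(q-bm)@jx,(q-bm)@jy],1))
E
```

```text
cap inner [476.4  39.2]
cap inner [534.4  35.7]
cap inner [492.9 208.8]
cap inner [550.6 203.2]
cap ((447.0926513671875, 94.35659790039062), (158.41546630859375, 32.15679168701172), 80.8240966796875)
cap ((517.9487915039062, 264.5706481933594), (117.6616439819336, 73.68461608886719), 81.74360656738281)
cap ((495.66650390625, -5.51153564453125), (104.7295913696289, 59.62667465209961), 84.4970932006836)
(217, 106) 0 dark 52.183673469387756 depthz [45.8 44.9] [nan nan] jig off [nan nan]
(259, 104) 27 dark 42.265306122448976 depthz [46.2 46. ] [507.6  80.7] jig off [  0.7 -40.1]
(303, 103) 113 dark 38.63265306122449 depthz [46.3 45.3] [509.9 109.7] jig off [  0.2 -11. ]
(347, 103) 375 dark 33.87755102040816 depthz [18.2 46.3] [512.1 139.4] jig off [-0.3 18.7]
(390, 104) 165 dark 37.87755102040816 depthz [45.9 45.4] [515.1 168.6] jig off [-0.3 48.1]
(430, 107) 5 dark 44.57142857142857 depthz [46.1 44.5] [516.  198.3] jig off [-2.2 77.8]<stdin>:18: RuntimeWarning: Mean of empty slice.
  ret = ret.dtype.type(ret / rcount)
```

The depth points to the bore near (512,139), about 28 mm deep. I'll still confirm by feel: land about 14 mm short of it and slide along the bar.

Call:
send_rows(
  targets=[
    {"x": 1.5,"y": 0.1,"z": 0,"ax": 0,"ay": 0,"az": 0,"gripper": 1},
    {"x": 2.5,"y": 0.1,"z": 0,"ax": 0,"ay": 0,"az": 0,"gripper": 1},
    {"x": 2.5,"y": 0.1,"z": 0,"ax": 0,"ay": 0,"az": 0,"gripper": 1},
    {"x": 1.8,"y": 0.1,"z": 0,"ax": 0,"ay": 0,"az": 0,"gripper": 1},
    {"x": 1.0,"y": 0.05,"z": 0.6,"ax": 0,"ay": 0,"az": 0,"gripper": 1},
  ],
)

```text
clock: 8.68
position: [509.4, 126.0, 124.3]
ee_rot: [0.048, 0.999, 0.001, 0.001]
contact_force: [0.2, -0.2, -2.1]
gripper_width: 26.2
grasp_force: 59.5
```

Call:
send_rows(
  targets=[
    {"x": 0,"y": 0,"z": 1,"ax": 0,"ay": 0,"az": 0,"gripper": 1},
    {"x": 0,"y": 0,"z": 1,"ax": 0,"ay": 0,"az": 0,"gripper": 1},
    {"x": 0,"y": 0,"z": 1,"ax": 0,"ay": 0,"az": 0,"gripper": 1},
    {"x": 0,"y": 0,"z": 0.7,"ax": 0,"ay": 0,"az": 0,"gripper": 1},
    {"x": 0,"y": 0,"z": 0,"ax": 0,"ay": 0,"az": 0,"gripper": 1},
  ],
)

```text
clock: 9.1
position: [509.8, 124.9, 83.6]
ee_rot: [0.048, 0.999, -0.001, -0.002]
contact_force: [0.6, -0.1, -2.6]
gripper_width: 26.0
grasp_force: 59.5
```

Call:
send_rows(
  targets=[
    {"x": 0,"y": 0,"z": 0,"ax": 0,"ay": 0,"az": 0,"gripper": 1},
    {"x": 0,"y": 0,"z": 0,"ax": 0,"ay": 0,"az": 0,"gripper": 1},
    {"x": 0,"y": 0,"z": 0,"ax": 0,"ay": 0,"az": 0,"gripper": 1},
    {"x": 0,"y": 0,"z": 0,"ax": 0,"ay": 0,"az": 0,"gripper": 1},
    {"x": 0,"y": 0,"z": 0,"ax": 0,"ay": 0,"az": 0,"gripper": 1},
  ],
)

```text
clock: 9.52
position: [510.9, 125.8, 86.5]
ee_rot: [0.048, 0.999, 0.0, 0.0]
contact_force: [0.1, 0.6, -2.2]
gripper_width: 26.3
grasp_force: 59.5
```

```bash
python3 - <<'E'
from meas import *
go([510.8,125.5,78])
E
```

```text
t 9.52 pos [510.9 125.8  86.5] ytool 84.49 zt [ 0.001  0.    -1.   ] F [ 0.1  0.6 -2.2] w 26.3 j6 -2.22
cm in tool: [ 0.01 -0.03  0.85]
```

Call:
send_rows(
  targets=[
    {"x": 0,"y": 0,"z": 0.3,"ax": 0,"ay": 0,"az": 0,"gripper": 1},
    {"x": 0,"y": 0,"z": 0.3,"ax": 0,"ay": 0,"az": 0,"gripper": 1},
    {"x": 0,"y": 0,"z": 0.2,"ax": 0,"ay": 0,"az": 0,"gripper": 1},
    {"x": 0,"y": 0,"z": 0.1,"ax": 0,"ay": 0,"az": 0,"gripper": 1},
    {"x": 0,"y": 0,"z": 0,"ax": 0,"ay": 0,"az": 0,"gripper": 1},
  ],
)

```text
clock: 9.93
position: [510.6, 125.6, 77.0]
ee_rot: [0.048, 0.999, -0.0, -0.0]
contact_force: [0.6, 0.3, -1.7]
gripper_width: 26.3
grasp_force: 59.7
```

Call:
send_rows(
  targets=[
    {"x": 0,"y": 0,"z": 0.1,"ax": 0,"ay": 0,"az": 0,"gripper": 1},
    {"x": 0,"y": 0,"z": 0.1,"ax": 0,"ay": 0,"az": 0,"gripper": 1},
    {"x": 0,"y": 0,"z": 0,"ax": 0,"ay": 0,"az": 0,"gripper": 1},
    {"x": 0,"y": 0,"z": 0,"ax": 0,"ay": 0,"az": 0,"gripper": 1},
  ],
)

```text
clock: 10.27
position: [511.3, 125.7, 76.8]
ee_rot: [0.048, 0.999, -0.0, 0.001]
contact_force: [-1.9, -0.6, 6.8]
gripper_width: 26.3
grasp_force: 60.6
```

Contact at TCP z about 76.8, as expected. Now I slide.

Call:
send_rows(
  targets=[
    {"x": 0,"y": 0.15,"z": 0,"ax": 0,"ay": 0,"az": 0,"gripper": 1},
    {"x": 0,"y": 0.15,"z": 0,"ax": 0,"ay": 0,"az": 0,"gripper": 1},
    {"x": 0,"y": 0.15,"z": 0,"ax": 0,"ay": 0,"az": 0,"gripper": 1},
    {"x": 0,"y": 0.15,"z": 0,"ax": 0,"ay": 0,"az": 0,"gripper": 1},
    {"x": 0,"y": 0.15,"z": 0,"ax": 0,"ay": 0,"az": 0,"gripper": 1},
  ],
)

```text
clock: 10.68
position: [512.0, 132.1, 76.7]
ee_rot: [0.048, 0.999, -0.001, 0.001]
contact_force: [-0.4, -3.3, 7.0]
gripper_width: 26.0
grasp_force: 60.7
```

Call:
send_rows(
  targets=[
    {"x": 0,"y": 0.15,"z": 0,"ax": 0,"ay": 0,"az": 0,"gripper": 1},
    {"x": 0,"y": 0.15,"z": 0,"ax": 0,"ay": 0,"az": 0,"gripper": 1},
    {"x": 0,"y": 0.15,"z": 0,"ax": 0,"ay": 0,"az": 0,"gripper": 1},
    {"x": 0,"y": 0,"z": 0,"ax": 0,"ay": 0,"az": 0,"gripper": 1},
    {"x": 0,"y": 0,"z": 0,"ax": 0,"ay": 0,"az": 0,"gripper": 1},
  ],
)

```text
clock: 11.1
position: [511.6, 137.9, 74.6]
ee_rot: [0.048, 0.999, 0.0, -0.0]
contact_force: [0.5, 0.4, -2.3]
gripper_width: 26.3
grasp_force: 59.5
```

```bash
python3 - <<'E'
from meas import *
go([512.1,139.4,76])
E
```

```text
t 11.1 pos [511.6 137.9  74.6] ytool 84.49 zt [-0.  0. -1.] F [ 0.5  0.4 -2.3] w 26.3 j6 -2.24
cm in tool: [-0.03  0.16 -0.14]
```

It dropped in. I'll nudge toward the middle and push it home.

Call:
send_rows(
  targets=[
    {"x": 0,"y": 0.12,"z": 0.2,"ax": 0,"ay": 0,"az": 0,"gripper": 1},
    {"x": 0,"y": 0,"z": 0.3,"ax": 0,"ay": 0,"az": 0,"gripper": 1},
    {"x": 0,"y": 0,"z": 0.3,"ax": 0,"ay": 0,"az": 0,"gripper": 1},
    {"x": 0,"y": 0,"z": 0.3,"ax": 0,"ay": 0,"az": 0,"gripper": 1},
    {"x": 0,"y": 0,"z": 0,"ax": 0,"ay": 0,"az": 0,"gripper": 1},
  ],
)

```text
clock: 11.52
position: [511.7, 138.9, 63.2]
ee_rot: [0.048, 0.999, -0.0, -0.0]
contact_force: [1.3, 1.0, -3.0]
gripper_width: 26.4
grasp_force: 59.4
```

Call:
send_rows(
  targets=[
    {"x": 0,"y": 0,"z": 0.3,"ax": 0,"ay": 0,"az": 0,"gripper": 1},
    {"x": 0,"y": 0,"z": 0.3,"ax": 0,"ay": 0,"az": 0,"gripper": 1},
    {"x": 0,"y": 0,"z": 0.2,"ax": 0,"ay": 0,"az": 0,"gripper": 1},
    {"x": 0,"y": 0,"z": 0.2,"ax": 0,"ay": 0,"az": 0,"gripper": 1},
    {"x": 0,"y": 0,"z": 0,"ax": 0,"ay": 0,"az": 0,"gripper": 1},
  ],
)

```text
clock: 11.93
position: [511.9, 138.8, 53.7]
ee_rot: [0.048, 0.999, -0.0, -0.0]
contact_force: [0.7, 1.0, -2.7]
gripper_width: 26.4
grasp_force: 59.4
```

Call:
send_rows(
  targets=[
    {"x": 0,"y": 0,"z": 0.1,"ax": 0,"ay": 0,"az": 0,"gripper": 1},
    {"x": 0,"y": 0,"z": 0.1,"ax": 0,"ay": 0,"az": 0,"gripper": 1},
    {"x": 0,"y": 0,"z": 0,"ax": 0,"ay": 0,"az": 0,"gripper": 1},
  ],
)

```text
clock: 12.18
position: [512.2, 138.8, 53.1]
ee_rot: [0.048, 0.999, -0.0, 0.0]
contact_force: [-1.5, -0.2, 4.2]
gripper_width: 26.4
grasp_force: 60.3
```

Call:
send_rows(
  targets=[
    {"x": 0,"y": 0,"z": 0.1,"ax": 0,"ay": 0,"az": 0,"gripper": 1},
    {"x": 0,"y": 0,"z": 0,"ax": 0,"ay": 0,"az": 0,"gripper": 1},
    {"x": 0,"y": 0,"z": 0,"ax": 0,"ay": 0,"az": 0,"gripper": 0.2},
    {"x": 0,"y": 0,"z": 0,"ax": 0,"ay": 0,"az": 0,"gripper": -0.2},
    {"x": 0,"y": 0,"z": -0.1,"ax": 0,"ay": 0,"az": 0,"gripper": -0.2},
  ],
)

```text
clock: 12.6
position: [511.8, 138.7, 52.0]
ee_rot: [0.048, 0.999, -0.0, -0.0]
contact_force: [-0.3, -0.7, 0.3]
gripper_width: 51.3
grasp_force: 0.0
```

Call:
send_rows(
  targets=[
    {"x": 0,"y": 0,"z": 0,"ax": 0,"ay": 0,"az": 0,"gripper": -0.2},
    {"x": 0,"y": 0,"z": 0,"ax": 0,"ay": 0,"az": 0,"gripper": -0.2},
    {"x": 0,"y": 0,"z": -1,"ax": 0,"ay": 0,"az": 0,"gripper": -0.2},
    {"x": 0,"y": 0,"z": -2,"ax": 0,"ay": 0,"az": 0,"gripper": -0.2},
    {"x": 0,"y": 0,"z": -2,"ax": 0,"ay": 0,"az": 0,"gripper": -0.2},
  ],
)

```text
clock: 13.02
position: [511.5, 138.5, 102.6]
ee_rot: [0.048, 0.999, -0.001, -0.001]
contact_force: [-0.4, -0.1, -0.4]
gripper_width: 51.4
grasp_force: 0.0
```

Call:
send_rows(
  targets=[
    {"x": 0,"y": 0,"z": -2,"ax": 0,"ay": 0,"az": 0,"gripper": -0.2},
    {"x": 0,"y": 0,"z": -2,"ax": 0,"ay": 0,"az": 0,"gripper": -0.4},
    {"x": 0,"y": 0,"z": -1,"ax": 0,"ay": 0,"az": 0,"gripper": -0.5},
    {"x": 0,"y": 0,"z": 0,"ax": 0,"ay": 0,"az": 0,"gripper": -0.6},
  ],
)

```text
clock: 13.35
position: [513.5, 139.6, 155.1]
ee_rot: [0.048, 0.999, 0.001, 0.003]
contact_force: [0.1, 0.1, 0.4]
gripper_width: 68.4
grasp_force: 0.0
```

```bash
python3 - <<'E'
from meas import *
for n in ['top','scene']:
    im,d,P,m=cloud(n); h=hsv(im); print(n)
    for c in ['red','green','blue']:
        for mk,ce,sta in comps(cols[c](h),40):
            Q=P[mk]; Q=Q[np.isfinite(Q[:,0])]
            if len(Q)<5: continue
            hi=np.percentile(Q,97,0)[2]; t=Q[Q[:,2]>hi-6]; mid=(t.min(0)+t.max(0))/2
            if 430<mid[0]<600 and -320<mid[1]<-100: print(c,np.round(mid))
    if n=='top': cv2.imwrite('pics/top1.png',cv2.resize(im[180:330,180:460,::-1],(800,428)))
    if n=='scene': cv2.imwrite('pics/scene1.png',cv2.resize(im[140:360,180:480,::-1],(800,586)))
go([455.5,-162.5,120]); go([555,-174.5,120]); go([470,-278.7,120])
E
```

```text
top
red [ 454. -161.   45.]
green [ 555. -174.   46.]
blue [ 469. -279.   47.]
scene
red [ 456. -160.   43.]
green [ 557. -173.   44.]
blue [ 471. -278.   44.]
t 13.45 pos [511.5 138.8 151.8] ytool 84.47 zt [-0.001  0.    -1.   ] F [ 0.4  0.1 -1. ] w 68.3 j6 -2.24
cm in tool: [  2.67 -30.53   3.17]
t 13.45 pos [511.5 138.8 151.8] ytool 84.47 zt [-0.001  0.    -1.   ] F [ 0.4  0.1 -1. ] w 68.3 j6 -2.24
cm in tool: [ -7.35 -30.76   3.17]
t 13.45 pos [511.5 138.8 151.8] ytool 84.47 zt [-0.001  0.    -1.   ] F [ 0.4  0.1 -1. ] w 68.3 j6 -2.24
cm in tool: [  0.11 -41.95   3.17]
```

View pics/scene1.png

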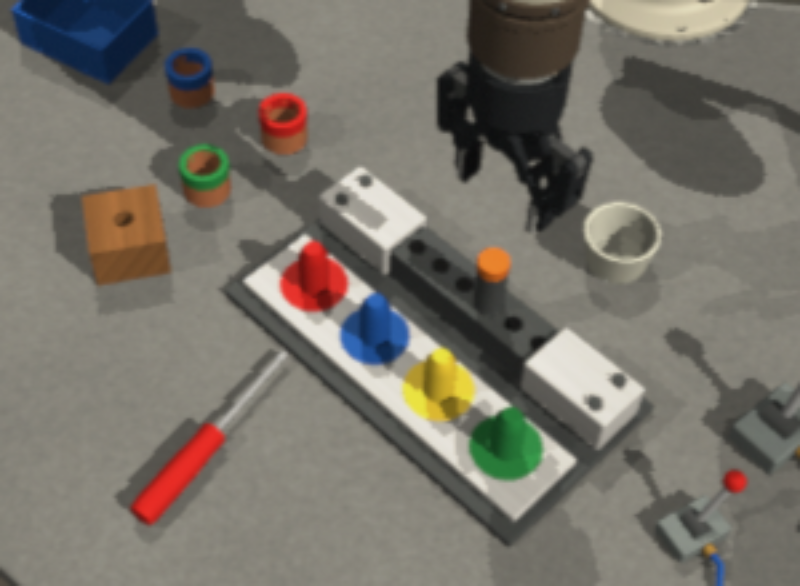

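The pin stands seated in the bar, the three sleeves haven't moved, and the stand hole is empty. Green sleeve next.

Call:
send_rows(
  targets=[
    {"x": -0.5,"y": -2,"z": 0,"ax": 0,"ay": 0,"az": 0,"gripper": -0.6},
    {"x": -0.95,"y": -4,"z": 0,"ax": 0,"ay": 0,"az": 0,"gripper": -0.6},
    {"x": -0.95,"y": -4,"z": 0,"ax": 0,"ay": 0,"az": 0,"gripper": -0.6},
    {"x": -0.95,"y": -4,"z": 0,"ax": 0,"ay": 0,"az": 0,"gripper": -0.6},
    {"x": -0.95,"y": -4,"z": 0,"ax": 0,"ay": 0,"az": 0,"gripper": -0.6},
  ],
)

```text
clock: 13.87
position: [536.3, -46.1, 150.3]
ee_rot: [0.048, 0.999, -0.0, -0.002]
contact_force: [0.2, -0.3, 0.4]
gripper_width: 68.3
grasp_force: 0.0
```

Call:
send_rows(
  targets=[
    {"x": -0.95,"y": -4,"z": 0,"ax": 0,"ay": 0,"az": 0,"gripper": -0.6},
    {"x": -0.95,"y": -4,"z": 0,"ax": 0,"ay": 0,"az": 0,"gripper": -0.6},
    {"x": -0.7,"y": -3,"z": 1,"ax": 0,"ay": 0,"az": 0,"gripper": -0.6},
    {"x": -0.45,"y": -1.76,"z": 2,"ax": 0,"ay": 0,"az": 0,"gripper": -0.6},
    {"x": 0,"y": 0,"z": 2,"ax": 0,"ay": 0,"az": 0,"gripper": -0.6},
  ],
)

```text
clock: 14.28
position: [555.1, -177.9, 99.9]
ee_rot: [0.05, 0.999, -0.0, -0.001]
contact_force: [-0.2, 0.4, -0.7]
gripper_width: 68.5
grasp_force: 0.0
```

Call:
send_rows(
  targets=[
    {"x": 0,"y": 0,"z": 1,"ax": 0,"ay": 0,"az": 0,"gripper": -0.6},
    {"x": 0,"y": 0,"z": 0,"ax": 0,"ay": 0,"az": 0,"gripper": -0.6},
    {"x": 0,"y": 0,"z": 0,"ax": 0,"ay": 0,"az": 0,"gripper": -0.6},
    {"x": 0,"y": 0,"z": 0,"ax": 0,"ay": 0,"az": 0,"gripper": -0.6},
    {"x": 0,"y": 0,"z": 0,"ax": 0,"ay": 0,"az": 0,"gripper": -0.6},
  ],
)

```text
clock: 14.7
position: [556.5, -173.8, 93.4]
ee_rot: [0.047, 0.999, -0.0, 0.001]
contact_force: [0.0, 1.0, -0.1]
gripper_width: 68.3
grasp_force: 0.0
```

Call:
send_rows(
  targets=[
    {"x": 0,"y": 0,"z": 0,"ax": 0,"ay": 0,"az": 0,"gripper": -0.6},
    {"x": 0,"y": 0,"z": 0,"ax": 0,"ay": 0,"az": 0,"gripper": -0.6},
    {"x": 0,"y": 0,"z": 0,"ax": 0,"ay": 0,"az": 0,"gripper": -0.6},
  ],
)

```text
clock: 14.95
position: [555.9, -174.1, 92.8]
ee_rot: [0.048, 0.999, 0.0, 0.001]
contact_force: [0.1, 0.2, -0.2]
gripper_width: 67.9
grasp_force: 0.0
```

```bash
cat > rim.py <<'E'
from meas import *
import sys
m=arm.camera_model('wrist'); s,R=st(); im,d=arm.get_image('wrist'); h=hsv(im)
z=float(sys.argv[2]) if len(sys.argv)>2 else 42
for mk,ce,sta in comps(cols[sys.argv[1]](h),150):
    v,u=np.nonzero(mk); P=np.array([pt(m,a,b,d=d[b,a],fish=True) for a,b in zip(u,v) if d[b,a]>0])
    t=P[abs(P[:,2]-z)<4][:,:2].astype(np.float32)
    if len(t)<80: continue
    (x,y),r=cv2.minEnclosingCircle(t); print(sys.argv[1],np.round(ce),'circle',round(x,1),round(y,1),'r',round(r,1),'z',np.round(np.median(P[:,2]),1))
    if abs(r-24)<3: go([x,y,10])
E
python3 rim.py green
```

```text
t 14.95 pos [ 555.9 -174.1   92.8] ytool 84.53 zt [ 0.001 -0.    -1.   ] F [ 0.1  0.2 -0.2] w 67.9 j6 -1.64
green [318. 243.] circle 554.3 -174.8 r 23.8 z 42.6
t 15.0 pos [ 555.8 -174.2   92.6] ytool 84.51 zt [ 0.001 -0.    -1.   ] F [ 0.8  0.4 -0.3] w 68.5 j6 -1.64
cm in tool: [ 0.15 -0.07  8.26]
```

Call:
send_rows(
  targets=[
    {"x": 0.1,"y": -0.05,"z": 2,"ax": 0,"ay": 0,"az": 0,"gripper": -0.6},
    {"x": 0,"y": 0,"z": 2.5,"ax": 0,"ay": 0,"az": 0,"gripper": -0.6},
    {"x": 0,"y": 0,"z": 2,"ax": 0,"ay": 0,"az": 0,"gripper": -0.6},
    {"x": 0,"y": 0,"z": 1,"ax": 0,"ay": 0,"az": 0,"gripper": -0.6},
    {"x": 0,"y": 0,"z": 0.6,"ax": 0,"ay": 0,"az": 0,"gripper": -0.6},
  ],
)

```text
clock: 15.42
position: [553.7, -174.8, 9.7]
ee_rot: [0.048, 0.999, -0.0, -0.001]
contact_force: [-0.1, -0.4, 0.1]
gripper_width: 68.5
grasp_force: 0.0
```

Call:
send_rows(
  targets=[
    {"x": 0,"y": 0,"z": 0,"ax": 0,"ay": 0,"az": 0,"gripper": -0.6},
    {"x": 0,"y": 0,"z": 0,"ax": 0,"ay": 0,"az": 0,"gripper": -0.6},
    {"x": 0,"y": 0,"z": 0,"ax": 0,"ay": 0,"az": 0,"gripper": -0.6},
    {"x": 0,"y": 0,"z": 0,"ax": 0,"ay": 0,"az": 0,"gripper": -0.3},
    {"x": 0,"y": 0,"z": 0,"ax": 0,"ay": 0,"az": 0,"gripper": 0},
  ],
)

```text
clock: 15.83
position: [555.2, -174.9, 12.1]
ee_rot: [0.048, 0.999, -0.0, 0.001]
contact_force: [-0.1, -0.3, -0.3]
gripper_width: 45.5
grasp_force: 0.0
```

Call:
send_rows(
  targets=[
    {"x": 0,"y": 0,"z": 0,"ax": 0,"ay": 0,"az": 0,"gripper": 1},
    {"x": 0,"y": 0,"z": 0,"ax": 0,"ay": 0,"az": 0,"gripper": 1},
    {"x": 0,"y": 0,"z": 0,"ax": 0,"ay": 0,"az": 0,"gripper": 1},
    {"x": 0,"y": 0,"z": 0,"ax": 0,"ay": 0,"az": 0,"gripper": 1},
    {"x": 0,"y": 0,"z": 0,"ax": 0,"ay": 0,"az": 0,"gripper": 1},
  ],
)

```text
clock: 16.25
position: [554.5, -174.8, 11.1]
ee_rot: [0.048, 0.999, 0.0, -0.0]
contact_force: [-0.7, -0.2, 0.9]
gripper_width: -0.0
grasp_force: 0.0
```

```bash
python3 - <<'E'
from h import *
go([607.5,231.5,145])
E
```

```text
t 16.25 pos [ 554.5 -174.8   11.1] ytool 84.49 zt [-0.  0. -1.] F [-0.7 -0.2  0.9] w -0.0 j6 -1.64
cm in tool: [ -1.37  40.95 -13.39]
```

The fingers shut on nothing, so I'll look.

```bash
python3 - <<'E'
from meas import *
st(); im,d=save('wrist','w5.png')
E
python3 rim.py green
```

```text
t 16.25 pos [ 554.5 -174.8   11.1] ytool 84.49 zt [-0.  0. -1.] F [-0.7 -0.2  0.9] w -0.0 j6 -1.64
t 16.3 pos [ 554.5 -174.8   11.1] ytool 84.5 zt [-0. -0. -1.] F [-0.6  0.5  0.4] w 0.2 j6 -1.64
green [321. 280.] circle 554.2 -174.5 r 23.8 z 42.6
t 16.35 pos [ 554.5 -174.8   11.1] ytool 84.5 zt [-0. -0. -1.] F [ 0.2  0.6 -0.6] w -0.2 j6 -1.64
cm in tool: [0.03 0.03 0.11]
```

View pics/w5.png

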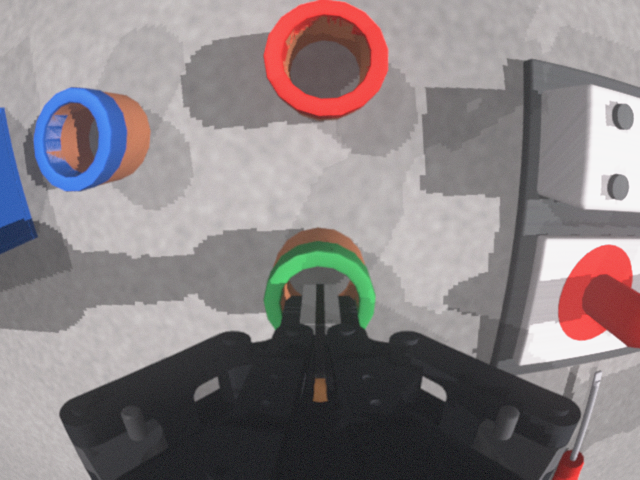

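The shut fingers appear to be inside the bore of the green sleeve, tips at (320,300), and the sleeve hasn't moved. I'll test by opening slightly.

Call:
send_rows(
  targets=[
    {"x": 0,"y": 0,"z": 0,"ax": 0,"ay": 0,"az": 0,"gripper": 0.9},
    {"x": 0,"y": 0,"z": 0,"ax": 0,"ay": 0,"az": 0,"gripper": 0.7},
    {"x": 0,"y": 0,"z": 0,"ax": 0,"ay": 0,"az": 0,"gripper": 0.5},
    {"x": 0,"y": 0,"z": 0,"ax": 0,"ay": 0,"az": 0,"gripper": 0.5},
    {"x": 0,"y": 0,"z": 0,"ax": 0,"ay": 0,"az": 0,"gripper": 0.5},
  ],
)

```text
clock: 16.77
position: [554.5, -174.8, 11.1]
ee_rot: [0.048, 0.999, 0.0, -0.0]
contact_force: [-1.0, 0.3, 0.1]
gripper_width: 21.3
grasp_force: 0.0
```

```bash
python3 rim.py green; python3 -c "
from h import *
im,d=arm.get_image('scene'); cv2.imwrite('pics/s2.png',cv2.resize(im[150:270,190:350,::-1],(800,600),interpolation=cv2.INTER_CUBIC))"
```

```text
t 16.77 pos [ 554.5 -174.8   11.1] ytool 84.49 zt [-0.  0. -1.] F [-1.   0.3  0.1] w 21.3 j6 -1.64
green [321. 267.] circle 550.0 -174.2 r 22.7 z 42.6
t 16.82 pos [ 554.5 -174.8   11.1] ytool 84.49 zt [-0.  0. -1.] F [-0.3  0.2  0. ] w 21.5 j6 -1.64
cm in tool: [0.45 0.02 0.11]
green [319. 341.] circle 572.3 -176.2 r 11.8 z 42.7
```

View pics/s2.png

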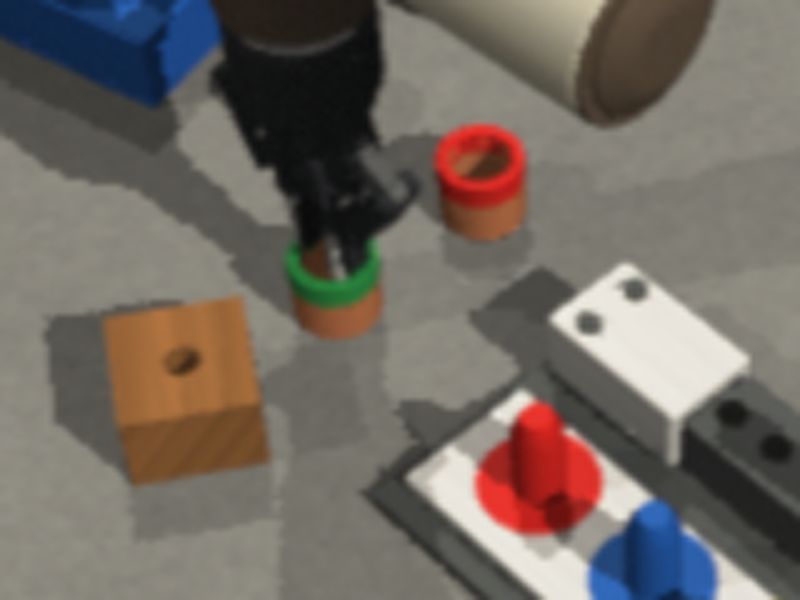

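The fingers pass through the green sleeve with no contact force at all. I'll open, go lower and try again in slow steps to see whether there is any contact.

Call:
send_rows(
  targets=[
    {"x": 0,"y": 0,"z": 0,"ax": 0,"ay": 0,"az": 0,"gripper": 0},
    {"x": 0,"y": 0,"z": 0,"ax": 0,"ay": 0,"az": 0,"gripper": -0.4},
    {"x": 0,"y": 0,"z": 0,"ax": 0,"ay": 0,"az": 0,"gripper": -0.6},
    {"x": 0,"y": 0,"z": 0.4,"ax": 0,"ay": 0,"az": 0,"gripper": -0.6},
    {"x": 0,"y": 0,"z": 0.3,"ax": 0,"ay": 0,"az": 0,"gripper": -0.6},
  ],
)

```text
clock: 17.28
position: [554.5, -174.8, 3.9]
ee_rot: [0.048, 0.999, 0.0, 0.0]
contact_force: [0.4, -0.8, 0.5]
gripper_width: 68.3
grasp_force: 0.0
```

Call:
send_rows(
  targets=[
    {"x": 0,"y": 0,"z": 0,"ax": 0,"ay": 0,"az": 0,"gripper": -0.6},
    {"x": 0,"y": 0,"z": 0,"ax": 0,"ay": 0,"az": 0,"gripper": -0.4},
    {"x": 0,"y": 0,"z": 0,"ax": 0,"ay": 0,"az": 0,"gripper": -0.2},
    {"x": 0,"y": 0,"z": 0,"ax": 0,"ay": 0,"az": 0,"gripper": -0.1},
    {"x": 0,"y": 0,"z": 0,"ax": 0,"ay": 0,"az": 0,"gripper": -0.05},
  ],
)

```text
clock: 17.7
position: [554.6, -175.0, 4.7]
ee_rot: [0.048, 0.999, -0.0, 0.0]
contact_force: [-1.5, -0.0, 3.8]
gripper_width: 45.3
grasp_force: 33.1
```

Call:
send_rows(
  targets=[
    {"x": 0,"y": 0,"z": 0,"ax": 0,"ay": 0,"az": 0,"gripper": 0},
    {"x": 0,"y": 0,"z": 0,"ax": 0,"ay": 0,"az": 0,"gripper": 0},
    {"x": 0,"y": 0,"z": 0,"ax": 0,"ay": 0,"az": 0,"gripper": 0},
  ],
)

```text
clock: 17.95
position: [554.5, -175.0, 5.0]
ee_rot: [0.048, 0.999, -0.0, 0.0]
contact_force: [-2.0, -0.6, 4.2]
gripper_width: 43.7
grasp_force: 59.2
```

```bash
python3 rim.py green; python3 rim.py blue; python3 rim.py red
```

```text
t 17.95 pos [ 554.5 -175.     5. ] ytool 84.5 zt [ 0. -0. -1.] F [-2.  -0.6  4.2] w 43.7 j6 -1.64
green [323. 302.] circle 554.5 -174.7 r 24.0 z 42.6
t 18.0 pos [ 554.6 -175.     5. ] ytool 84.51 zt [ 0. -0. -1.] F [-1.1  0.5  5.6] w 44.1 j6 -1.64
cm in tool: [ 0.01  0.03 -0.5 ]
t 18.0 pos [ 554.6 -175.     5. ] ytool 84.51 zt [ 0. -0. -1.] F [-1.1  0.5  5.6] w 44.1 j6 -1.64
blue [ 77. 139.] circle 470.0 -279.1 r 24.8 z 42.3
t 18.05 pos [ 554.6 -175.     5. ] ytool 84.51 zt [ 0. -0. -1.] F [-0.8  0.1  5.1] w 44.0 j6 -1.64
cm in tool: [  7.42 -11.17  -0.5 ]
t 18.05 pos [ 554.6 -175.     5. ] ytool 84.51 zt [ 0. -0. -1.] F [-0.8  0.1  5.1] w 44.0 j6 -1.64
red [327.  58.] circle 455.0 -162.4 r 23.8 z 42.7
t 18.1 pos [ 554.6 -175.     5. ] ytool 84.51 zt [ 0. -0. -1.] F [-1.1 -0.7  5.2] w 43.9 j6 -1.64
cm in tool: [10.04  0.3  -0.5 ]
```

Lower down it does grip (59 N), so I'll close fully and lift.

Call:
send_rows(
  targets=[
    {"x": 0,"y": 0,"z": 0,"ax": 0,"ay": 0,"az": 0,"gripper": 1},
    {"x": 0,"y": 0,"z": 0,"ax": 0,"ay": 0,"az": 0,"gripper": 1},
    {"x": 0,"y": 0,"z": 0,"ax": 0,"ay": 0,"az": 0,"gripper": 1},
    {"x": 0,"y": 0,"z": -0.3,"ax": 0,"ay": 0,"az": 0,"gripper": 1},
    {"x": 0,"y": 0,"z": -0.5,"ax": 0,"ay": 0,"az": 0,"gripper": 1},
  ],
)

```text
clock: 18.52
position: [553.3, -174.5, 11.2]
ee_rot: [0.048, 0.999, 0.0, -0.001]
contact_force: [-0.7, 0.7, -3.5]
gripper_width: 44.0
grasp_force: 61.4
```

Call:
send_rows(
  targets=[
    {"x": 0,"y": 0,"z": -0.7,"ax": 0,"ay": 0,"az": 0,"gripper": 1},
    {"x": 0,"y": 0,"z": -0.7,"ax": 0,"ay": 0,"az": 0,"gripper": 1},
    {"x": 0,"y": 0,"z": 0,"ax": 0,"ay": 0,"az": 0,"gripper": 1},
    {"x": 0,"y": 0,"z": 0,"ax": 0,"ay": 0,"az": 0,"gripper": 1},
    {"x": 0,"y": 0,"z": 0,"ax": 0,"ay": 0,"az": 0,"gripper": 1},
  ],
)

```text
clock: 18.93
position: [554.3, -174.7, 26.1]
ee_rot: [0.048, 0.999, 0.0, -0.0]
contact_force: [1.2, -0.8, -3.8]
gripper_width: 43.4
grasp_force: 61.4
```

```bash
python3 rim.py green 62;python3 -c "
from h import *
im,d=arm.get_image('scene'); cv2.imwrite('pics/s3.png',cv2.resize(im[150:270,190:350,::-1],(800,600),interpolation=cv2.INTER_CUBIC))"
```

```text
t 18.93 pos [ 554.3 -174.7   26.1] ytool 84.48 zt [-0.  0. -1.] F [ 1.2 -0.8 -3.8] w 43.4 j6 -1.64
green [323. 300.] circle 554.6 -174.2 r 24.3 z 63.5
t 18.98 pos [ 554.2 -174.7   25.8] ytool 84.48 zt [-0.001  0.    -1.   ] F [-0.1  0.  -3.8] w 43.5 j6 -1.64
cm in tool: [-0.04  0.06  1.58]
```

View pics/s3.png

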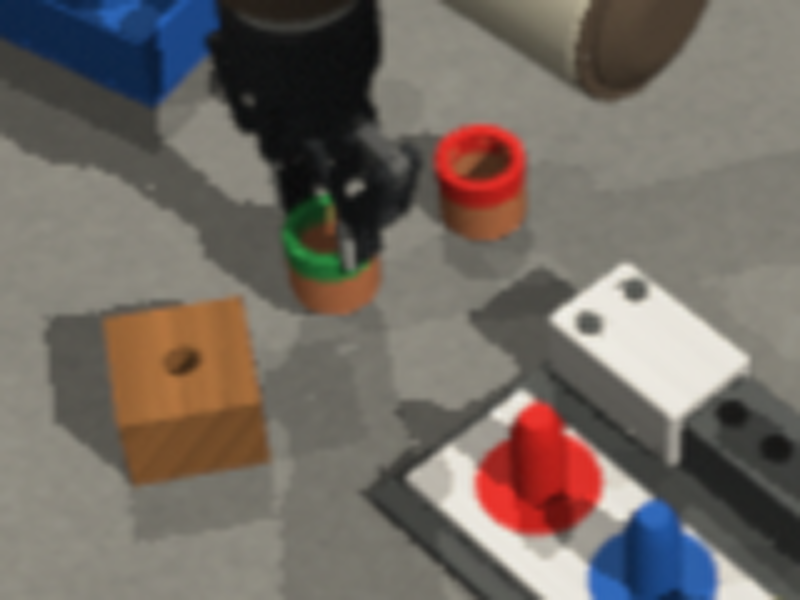

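Lifted: the weight reads 3.8 N and the rim is at 63.5. A low grip works, with TCP about 5 above the sleeve's bottom. Now to the green post.

Call:
send_rows(
  targets=[
    {"x": 0,"y": 0,"z": -1.5,"ax": 0,"ay": 0,"az": 0,"gripper": 1},
    {"x": 0,"y": 0,"z": -2,"ax": 0,"ay": 0,"az": 0,"gripper": 1},
    {"x": 0,"y": 0,"z": -2,"ax": 0,"ay": 0,"az": 0,"gripper": 1},
    {"x": 0,"y": 0,"z": -2,"ax": 0,"ay": 0,"az": 0,"gripper": 1},
    {"x": 0,"y": 0.5,"z": -1.1,"ax": 0,"ay": 0,"az": 0,"gripper": 1},
  ],
)

```text
clock: 19.45
position: [555.9, -170.4, 114.2]
ee_rot: [0.048, 0.999, -0.0, 0.001]
contact_force: [0.0, 0.8, -3.2]
gripper_width: 44.0
grasp_force: 61.9
```

Call:
send_rows(
  targets=[
    {"x": -0.15,"y": 2,"z": 0,"ax": 0,"ay": 0,"az": 0,"gripper": 1},
    {"x": -0.15,"y": 4,"z": 0,"ax": 0,"ay": 0,"az": 0,"gripper": 1},
    {"x": -0.15,"y": 4,"z": 0,"ax": 0,"ay": 0,"az": 0,"gripper": 1},
    {"x": -0.15,"y": 4,"z": 0,"ax": 0,"ay": 0,"az": 0,"gripper": 1},
    {"x": -0.15,"y": 4,"z": 0,"ax": 0,"ay": 0,"az": 0,"gripper": 1},
  ],
)

```text
clock: 19.87
position: [579.1, 10.5, 111.5]
ee_rot: [0.048, 0.999, 0.0, -0.001]
contact_force: [1.2, 0.1, -2.8]
gripper_width: 43.7
grasp_force: 61.9
```

Call:
send_rows(
  targets=[
    {"x": -0.15,"y": 4,"z": 0,"ax": 0,"ay": 0,"az": 0,"gripper": 1},
    {"x": -0.15,"y": 4,"z": 0,"ax": 0,"ay": 0,"az": 0,"gripper": 1},
    {"x": -0.15,"y": 4,"z": 0,"ax": 0,"ay": 0,"az": 0,"gripper": 1},
    {"x": -0.15,"y": 4,"z": 0,"ax": 0,"ay": 0,"az": 0,"gripper": 1},
    {"x": 0,"y": 3.5,"z": 0,"ax": 0,"ay": 0,"az": 0,"gripper": 1},
  ],
)

```text
clock: 20.28
position: [603.9, 205.0, 111.3]
ee_rot: [0.048, 0.999, -0.0, -0.0]
contact_force: [0.1, -0.8, -3.6]
gripper_width: 43.7
grasp_force: 62.0
```

Call:
send_rows(
  targets=[
    {"x": 0,"y": 2,"z": 0,"ax": 0,"ay": 0,"az": 0,"gripper": 1},
    {"x": 0,"y": 1,"z": 0,"ax": 0,"ay": 0,"az": 0,"gripper": 1},
    {"x": 0,"y": 0,"z": 0,"ax": 0,"ay": 0,"az": 0,"gripper": 1},
    {"x": 0,"y": 0,"z": 0,"ax": 0,"ay": 0,"az": 0,"gripper": 1},
    {"x": 0,"y": 0,"z": 0,"ax": 0,"ay": 0,"az": 0,"gripper": 1},
  ],
)

```text
clock: 20.7
position: [606.8, 230.5, 111.7]
ee_rot: [0.049, 0.999, -0.0, -0.001]
contact_force: [-0.1, -0.3, -3.1]
gripper_width: 43.7
grasp_force: 62.0
```

Call:
send_rows(
  targets=[
    {"x": 0,"y": 0,"z": 0,"ax": 0,"ay": 0,"az": 0,"gripper": 1},
    {"x": 0,"y": 0,"z": 0,"ax": 0,"ay": 0,"az": 0,"gripper": 1},
    {"x": 0,"y": 0,"z": 0,"ax": 0,"ay": 0,"az": 0,"gripper": 1},
    {"x": 0,"y": 0,"z": 0,"ax": 0,"ay": 0,"az": 0,"gripper": 1},
    {"x": 0,"y": 0,"z": 0,"ax": 0,"ay": 0,"az": 0,"gripper": 1},
  ],
)

```text
clock: 21.12
position: [607.4, 231.6, 112.3]
ee_rot: [0.048, 0.999, 0.0, 0.0]
contact_force: [0.3, 0.1, -3.7]
gripper_width: 43.4
grasp_force: 62.0
```

```bash
python3 - <<'E'
from h import *
go([607,232.2,26])
E
```

```text
t 21.12 pos [607.4 231.6 112.3] ytool 84.45 zt [ 0.  0. -1.] F [ 0.3  0.1 -3.7] w 43.4 j6 -2.28
cm in tool: [0.04 0.06 8.63]
```

Call:
send_rows(
  targets=[
    {"x": 0,"y": 0.05,"z": 1,"ax": 0,"ay": 0,"az": 0,"gripper": 1},
    {"x": 0,"y": 0,"z": 1.2,"ax": 0,"ay": 0,"az": 0,"gripper": 1},
    {"x": 0,"y": 0,"z": 1,"ax": 0,"ay": 0,"az": 0,"gripper": 1},
    {"x": 0,"y": 0,"z": 0.8,"ax": 0,"ay": 0,"az": 0,"gripper": 1},
    {"x": 0,"y": 0,"z": 0.8,"ax": 0,"ay": 0,"az": 0,"gripper": 1},
  ],
)

```text
clock: 21.53
position: [606.8, 232.2, 62.2]
ee_rot: [0.048, 0.999, -0.001, -0.001]
contact_force: [0.1, -0.2, -3.7]
gripper_width: 43.5
grasp_force: 62.0
```

Call:
send_rows(
  targets=[
    {"x": 0,"y": 0,"z": 0.8,"ax": 0,"ay": 0,"az": 0,"gripper": 1},
    {"x": 0,"y": 0,"z": 0.8,"ax": 0,"ay": 0,"az": 0,"gripper": 1},
    {"x": 0,"y": 0,"z": 0.8,"ax": 0,"ay": 0,"az": 0,"gripper": 1},
    {"x": 0,"y": 0,"z": 0.7,"ax": 0,"ay": 0,"az": 0,"gripper": 1},
    {"x": 0,"y": 0,"z": 0.3,"ax": 0,"ay": 0,"az": 0,"gripper": 1},
  ],
)

```text
clock: 21.95
position: [606.7, 232.2, 28.6]
ee_rot: [0.048, 0.999, -0.0, -0.001]
contact_force: [0.3, 0.2, -3.7]
gripper_width: 43.6
grasp_force: 62.0
```

Call:
send_rows(
  targets=[
    {"x": 0,"y": 0,"z": 0.2,"ax": 0,"ay": 0,"az": 0,"gripper": 1},
    {"x": 0,"y": 0,"z": 0.1,"ax": 0,"ay": 0,"az": 0,"gripper": 1},
    {"x": 0,"y": 0,"z": 0,"ax": 0,"ay": 0,"az": 0,"gripper": 1},
    {"x": 0,"y": 0,"z": 0,"ax": 0,"ay": 0,"az": 0,"gripper": 1},
  ],
)

```text
clock: 22.28
position: [607.7, 232.7, 27.6]
ee_rot: [0.048, 0.999, 0.0, 0.0]
contact_force: [-0.8, -0.5, -2.8]
gripper_width: 43.7
grasp_force: 62.0
```

Call:
send_rows(
  targets=[
    {"x": 0,"y": 0,"z": 0.15,"ax": 0,"ay": 0,"az": 0,"gripper": 1},
    {"x": 0,"y": 0,"z": 0.1,"ax": 0,"ay": 0,"az": 0,"gripper": 1},
    {"x": 0,"y": 0,"z": 0,"ax": 0,"ay": 0,"az": 0,"gripper": 1},
    {"x": 0,"y": 0,"z": 0,"ax": 0,"ay": 0,"az": 0,"gripper": 1},
    {"x": 0,"y": 0,"z": 0,"ax": 0,"ay": 0,"az": 0,"gripper": 1},
  ],
)

```text
clock: 22.7
position: [607.7, 232.7, 25.2]
ee_rot: [0.048, 0.999, 0.0, 0.0]
contact_force: [-0.1, -0.0, 0.7]
gripper_width: 43.8
grasp_force: 62.5
```

Call:
send_rows(
  targets=[
    {"x": 0,"y": 0,"z": 0.1,"ax": 0,"ay": 0,"az": 0,"gripper": 1},
    {"x": 0,"y": 0,"z": 0,"ax": 0,"ay": 0,"az": 0,"gripper": -0.2},
    {"x": 0,"y": 0,"z": 0,"ax": 0,"ay": 0,"az": 0,"gripper": -0.45},
    {"x": 0,"y": 0,"z": 0,"ax": 0,"ay": 0,"az": 0,"gripper": -0.45},
    {"x": 0,"y": 0,"z": 0,"ax": 0,"ay": 0,"az": 0,"gripper": -0.45},
  ],
)

```text
clock: 23.12
position: [607.5, 232.5, 23.6]
ee_rot: [0.048, 0.999, 0.0, 0.0]
contact_force: [0.2, 0.6, 0.4]
gripper_width: 61.7
grasp_force: 0.0
```

Call:
send_rows(
  targets=[
    {"x": 0,"y": 0,"z": -1,"ax": 0,"ay": 0,"az": 0,"gripper": -0.45},
    {"x": 0,"y": 0,"z": -2,"ax": 0,"ay": 0,"az": 0,"gripper": -0.45},
    {"x": 0,"y": 0,"z": -3,"ax": 0,"ay": 0,"az": 0,"gripper": -0.45},
    {"x": 0,"y": 0,"z": -3,"ax": 0,"ay": 0,"az": 0,"gripper": -0.6},
    {"x": 0,"y": 0,"z": -1,"ax": 0,"ay": 0,"az": 0,"gripper": -0.6},
  ],
)

```text
clock: 23.53
position: [610.2, 233.7, 129.8]
ee_rot: [0.047, 0.999, 0.002, 0.004]
contact_force: [0.5, 0.4, 1.1]
gripper_width: 68.5
grasp_force: 0.0
```

```bash
cat > chk.py <<'E'
from meas import *
for n in ['top','scene']:
    im,d,P,m=cloud(n); h=hsv(im); print(n)
    for c in ['red','green','blue']:
        for mk,ce,sta in comps(cols[c](h),40):
            Q=P[mk]; Q=Q[np.isfinite(Q[:,0])]
            if len(Q)<5: continue
            for lo,hi in((38,50),(56,68)):
                t=Q[(Q[:,2]>lo)&(Q[:,2]<hi)]
                if len(t)<15: continue
                (x,y),r=cv2.minEnclosingCircle(t[:,:2].astype(np.float32))
                if 430<x<640 and -340<y<260 and 19<r<30: print(c,round(x),round(y),'r',round(r,1),'z',np.round(np.median(t[:,2]),1))
E
python3 chk.py; python3 - <<'E'
from h import *
go([455.3,-162.2,112]);go([470,-278.8,112])
E
```

```text
top
red 486 -213 r 23.5 z 42.3
green 606 233 r 22.8 z 62.5
blue 469 -280 r 23.5 z 43.0
scene
red 487 -212 r 24.7 z 41.6
green 613 235 r 23.5 z 47.3
green 609 233 r 25.5 z 61.6
blue 470 -276 r 26.3 z 41.3
t 23.63 pos [609.1 233.5 127.4] ytool 84.51 zt [ 0.006  0.004 -1.   ] F [ 0.2 -0.2  0.4] w 67.9 j6 -2.28
cm in tool: [ 11.53 -40.86   1.3 ]
t 23.63 pos [609.1 233.5 127.4] ytool 84.51 zt [ 0.006  0.004 -1.   ] F [ 0.2 -0.2  0.4] w 67.9 j6 -2.28
cm in tool: [  8.95 -52.33   1.27]
```

Green is fully down (rim at 62). The red sleeve has been knocked to (486,-212), close to blue, so I'll turn the gripper 45° to clear the neighbour.

Call:
send_rows(
  targets=[
    {"x": 0,"y": 0,"z": 0,"ax": 0,"ay": 0,"az": -7,"gripper": -0.6},
    {"x": 0,"y": 0,"z": 0,"ax": 0,"ay": 0,"az": -7,"gripper": -0.6},
    {"x": 0,"y": 0,"z": 0,"ax": 0,"ay": 0,"az": -7,"gripper": -0.6},
    {"x": 0,"y": 0,"z": 0,"ax": 0,"ay": 0,"az": -7,"gripper": -0.6},
    {"x": 0,"y": 0,"z": 0,"ax": 0,"ay": 0,"az": -7,"gripper": -0.6},
  ],
)

```text
clock: 24.05
position: [606.3, 232.0, 121.7]
ee_rot: [-0.257, 0.966, -0.0, -0.002]
contact_force: [-0.1, 0.3, -0.4]
gripper_width: 68.5
grasp_force: 0.0
```

Call:
send_rows(
  targets=[
    {"x": 0,"y": 0,"z": 0,"ax": 0,"ay": 0,"az": -7,"gripper": -0.6},
    {"x": 0,"y": 0,"z": 0,"ax": 0,"ay": 0,"az": -3,"gripper": -0.6},
    {"x": 1.7,"y": -1.2,"z": 0,"ax": 0,"ay": 0,"az": 0,"gripper": -0.6},
    {"x": 3.35,"y": -2.37,"z": 0,"ax": 0,"ay": 0,"az": 0,"gripper": -0.6},
    {"x": 3.35,"y": -2.37,"z": 0,"ax": 0,"ay": 0,"az": 0,"gripper": -0.6},
  ],
)

```text
clock: 24.47
position: [578.9, 132.7, 121.4]
ee_rot: [-0.339, 0.941, -0.0, -0.002]
contact_force: [1.3, -0.7, 0.2]
gripper_width: 68.5
grasp_force: 0.0
```

Call:
send_rows(
  targets=[
    {"x": 3.35,"y": -2.37,"z": 0,"ax": 0,"ay": 0,"az": 0,"gripper": -0.6},
    {"x": 3.35,"y": -2.37,"z": 0,"ax": 0,"ay": 0,"az": 0,"gripper": -0.6},
    {"x": 3.35,"y": -2.37,"z": 0,"ax": 0,"ay": 0,"az": 0,"gripper": -0.6},
    {"x": 3.35,"y": -2.37,"z": 0,"ax": 0,"ay": 0,"az": 0,"gripper": -0.6},
    {"x": 3.35,"y": -2.37,"z": 0,"ax": 0,"ay": 0,"az": 0,"gripper": -0.6},
  ],
)

```text
clock: 24.88
position: [524.4, -66.5, 122.3]
ee_rot: [-0.338, 0.941, 0.0, -0.001]
contact_force: [1.1, 0.1, -1.2]
gripper_width: 68.3
grasp_force: 0.0
```

Call:
send_rows(
  targets=[
    {"x": 3.35,"y": -2.37,"z": 0,"ax": 0,"ay": 0,"az": 0,"gripper": -0.6},
    {"x": 3.35,"y": -2.37,"z": 0,"ax": 0,"ay": 0,"az": 0,"gripper": -0.6},
    {"x": 2.5,"y": -1.75,"z": 1,"ax": 0,"ay": 0,"az": 0,"gripper": -0.6},
    {"x": 1.5,"y": -1,"z": 1.5,"ax": 0,"ay": 0,"az": 0,"gripper": -0.6},
    {"x": 0,"y": 0,"z": 1,"ax": 0,"ay": 0,"az": 0,"gripper": -0.6},
  ],
)

```text
clock: 25.3
position: [488.5, -193.1, 86.3]
ee_rot: [-0.335, 0.942, 0.001, -0.002]
contact_force: [-0.0, 0.7, -0.6]
gripper_width: 68.4
grasp_force: 0.0
```

Call:
send_rows(
  targets=[
    {"x": 0,"y": 0,"z": 0,"ax": 0,"ay": 0,"az": 0,"gripper": -0.6},
    {"x": 0,"y": 0,"z": 0,"ax": 0,"ay": 0,"az": 0,"gripper": -0.6},
    {"x": 0,"y": 0,"z": 0,"ax": 0,"ay": 0,"az": 0,"gripper": -0.6},
    {"x": 0,"y": 0,"z": 0,"ax": 0,"ay": 0,"az": 0,"gripper": -0.6},
    {"x": 0,"y": 0,"z": 0,"ax": 0,"ay": 0,"az": 0,"gripper": -0.6},
  ],
)

```text
clock: 25.72
position: [492.3, -189.7, 89.2]
ee_rot: [-0.339, 0.941, -0.0, 0.001]
contact_force: [-0.3, 0.1, -1.3]
gripper_width: 68.1
grasp_force: 0.0
```

Call:
send_rows(
  targets=[
    {"x": 0,"y": 0,"z": 0,"ax": 0,"ay": 0,"az": 0,"gripper": -0.6},
    {"x": 0,"y": 0,"z": 0,"ax": 0,"ay": 0,"az": 0,"gripper": -0.6},
    {"x": 0,"y": 0,"z": 0,"ax": 0,"ay": 0,"az": 0,"gripper": -0.6},
    {"x": 0,"y": 0,"z": 0,"ax": 0,"ay": 0,"az": 0,"gripper": -0.6},
    {"x": 0,"y": 0,"z": 0,"ax": 0,"ay": 0,"az": 0,"gripper": -0.6},
  ],
)

```text
clock: 26.13
position: [491.5, -190.6, 88.7]
ee_rot: [-0.338, 0.941, -0.0, 0.0]
contact_force: [0.8, 0.0, -0.2]
gripper_width: 68.3
grasp_force: 0.0
```

```bash
python3 rim.py red; python3 rim.py blue
```

```text
t 26.13 pos [ 491.5 -190.6   88.7] ytool 129.5 zt [ 0. -0. -1.] F [ 0.8  0.  -0.2] w 68.3 j6 -0.82
red [297. 218.] circle 486.1 -213.0 r 23.8 z 42.6
t 26.18 pos [ 491.5 -190.6   88.6] ytool 129.49 zt [ 0.  0. -1.] F [ 0.1 -0.1 -0.1] w 68.7 j6 -0.82
cm in tool: [ 1.84 -1.39  7.86]
t 26.18 pos [ 491.5 -190.6   88.6] ytool 129.49 zt [ 0.  0. -1.] F [ 0.1 -0.1 -0.1] w 68.7 j6 -0.82
blue [94. 53.] circle 482.1 -419.2 r 72.5 z 5.5
blue [231. 132.] circle 469.0 -279.0 r 23.9 z 42.6
t 26.23 pos [ 491.5 -190.6   88.6] ytool 129.49 zt [ 0. -0. -1.] F [ 0.2 -0.1  0.4] w 68.3 j6 -0.82
cm in tool: [ 7.35 -5.39  7.86]
```

Call:
send_rows(
  targets=[
    {"x": 0.9,"y": -0.7,"z": 0,"ax": 0,"ay": 0,"az": 0,"gripper": -0.6},
    {"x": 0.9,"y": -0.7,"z": 0.5,"ax": 0,"ay": 0,"az": 0,"gripper": -0.6},
    {"x": 0,"y": 0,"z": 1.5,"ax": 0,"ay": 0,"az": 0,"gripper": -0.6},
    {"x": 0,"y": 0,"z": 2,"ax": 0,"ay": 0,"az": 0,"gripper": -0.6},
    {"x": 0,"y": 0,"z": 2,"ax": 0,"ay": 0,"az": 0,"gripper": -0.6},
  ],
)

```text
clock: 26.65
position: [486.4, -214.1, 28.0]
ee_rot: [-0.337, 0.941, -0.0, 0.001]
contact_force: [-0.1, 0.5, 0.3]
gripper_width: 68.3
grasp_force: 0.0
```

Call:
send_rows(
  targets=[
    {"x": 0,"y": 0,"z": 1,"ax": 0,"ay": 0,"az": 0,"gripper": -0.6},
    {"x": 0,"y": 0,"z": 0.8,"ax": 0,"ay": 0,"az": 0,"gripper": -0.6},
    {"x": 0,"y": 0,"z": 0.6,"ax": 0,"ay": 0,"az": 0,"gripper": -0.6},
    {"x": 0,"y": 0,"z": 0,"ax": 0,"ay": 0,"az": 0,"gripper": -0.6},
    {"x": 0,"y": 0,"z": 0,"ax": 0,"ay": 0,"az": 0,"gripper": -0.6},
  ],
)

```text
clock: 27.07
position: [486.9, -213.1, 4.9]
ee_rot: [-0.338, 0.941, -0.0, 0.0]
contact_force: [-0.8, 0.1, 0.2]
gripper_width: 68.5
grasp_force: 0.0
```

Call:
send_rows(
  targets=[
    {"x": 0,"y": 0,"z": 0,"ax": 0,"ay": 0,"az": 0,"gripper": -0.6},
    {"x": 0,"y": 0,"z": 0,"ax": 0,"ay": 0,"az": 0,"gripper": -0.4},
    {"x": 0,"y": 0,"z": 0,"ax": 0,"ay": 0,"az": 0,"gripper": -0.2},
    {"x": 0,"y": 0,"z": 0,"ax": 0,"ay": 0,"az": 0,"gripper": -0.1},
    {"x": 0,"y": 0,"z": 0,"ax": 0,"ay": 0,"az": 0,"gripper": 0},
  ],
)

```text
clock: 27.48
position: [486.9, -212.8, 6.2]
ee_rot: [-0.338, 0.941, -0.0, 0.0]
contact_force: [-2.4, 1.6, 9.2]
gripper_width: 44.0
grasp_force: 52.5
```

Call:
send_rows(
  targets=[
    {"x": 0,"y": 0,"z": 0,"ax": 0,"ay": 0,"az": 0,"gripper": 1},
    {"x": 0,"y": 0,"z": 0,"ax": 0,"ay": 0,"az": 0,"gripper": 1},
    {"x": 0,"y": 0,"z": 0,"ax": 0,"ay": 0,"az": 0,"gripper": 1},
  ],
)

```text
clock: 27.73
position: [486.9, -212.7, 6.3]
ee_rot: [-0.338, 0.941, -0.0, 0.0]
contact_force: [-2.5, 2.8, 9.5]
gripper_width: 43.4
grasp_force: 59.5
```

Call:
send_rows(
  targets=[
    {"x": 0,"y": 0,"z": -1,"ax": 0,"ay": 0,"az": 0,"gripper": 1},
    {"x": 0,"y": 0,"z": -2.4,"ax": 0,"ay": 0,"az": 0,"gripper": 1},
    {"x": 0,"y": 0,"z": -3,"ax": 0,"ay": 0,"az": 0,"gripper": 1},
    {"x": 0,"y": 0,"z": -2.6,"ax": 0,"ay": 0,"az": 0,"gripper": 1},
    {"x": -1.7,"y": 0.8,"z": -1.6,"ax": 0,"ay": 0,"az": 0,"gripper": 1},
  ],
)

```text
clock: 28.15
position: [494.1, -197.3, 113.3]
ee_rot: [-0.337, 0.942, -0.001, 0.001]
contact_force: [1.1, 0.3, -2.9]
gripper_width: 42.9
grasp_force: 61.6
```

Call:
send_rows(
  targets=[
    {"x": -3.4,"y": 1.6,"z": 0,"ax": 0,"ay": 0,"az": 0,"gripper": 1},
    {"x": -3.4,"y": 1.6,"z": 0,"ax": 0,"ay": 0,"az": 0,"gripper": 1},
    {"x": -3.4,"y": 1.6,"z": 0,"ax": 0,"ay": 0,"az": 0,"gripper": 1},
    {"x": -3.4,"y": 1.6,"z": 0,"ax": 0,"ay": 0,"az": 0,"gripper": 1},
    {"x": -3.4,"y": 1.6,"z": 0,"ax": 0,"ay": 0,"az": 0,"gripper": 1},
  ],
)

```text
clock: 28.57
position: [574.4, -24.3, 110.4]
ee_rot: [-0.338, 0.941, 0.0, -0.001]
contact_force: [1.5, -0.4, -3.0]
gripper_width: 42.9
grasp_force: 61.5
```

Call:
send_rows(
  targets=[
    {"x": -1.2,"y": 0.6,"z": 0,"ax": 0,"ay": 0,"az": 0,"gripper": 1},
    {"x": -0.7,"y": 0.3,"z": 0,"ax": 0,"ay": 0,"az": 0,"gripper": 1},
    {"x": 0,"y": 0,"z": 0,"ax": 0,"ay": 0,"az": 0,"gripper": 1},
    {"x": 0,"y": 0,"z": 0,"ax": 0,"ay": 0,"az": 0,"gripper": 1},
    {"x": 0,"y": 0,"z": 0,"ax": 0,"ay": 0,"az": 0,"gripper": 1},
  ],
)

```text
clock: 28.98
position: [582.7, -8.3, 110.4]
ee_rot: [-0.337, 0.941, 0.0, -0.001]
contact_force: [1.0, 0.0, -3.0]
gripper_width: 42.8
grasp_force: 61.6
```

Call:
send_rows(
  targets=[
    {"x": 0,"y": 0,"z": 0,"ax": 0,"ay": 0,"az": 0,"gripper": 1},
    {"x": 0,"y": 0,"z": 0,"ax": 0,"ay": 0,"az": 0,"gripper": 1},
    {"x": 0,"y": 0,"z": 0,"ax": 0,"ay": 0,"az": 0,"gripper": 1},
    {"x": 0,"y": 0,"z": 0,"ax": 0,"ay": 0,"az": 0,"gripper": 1},
    {"x": 0,"y": 0,"z": 0,"ax": 0,"ay": 0,"az": 0,"gripper": 1},
  ],
)

```text
clock: 29.4
position: [583.7, -7.3, 110.7]
ee_rot: [-0.338, 0.941, 0.0, 0.0]
contact_force: [-0.6, 0.4, -3.3]
gripper_width: 42.8
grasp_force: 61.6
```

```bash
python3 - <<'E'
from h import *
go([584,-6.4,25])
E
python3 rim.py red 148
```

```text
t 29.4 pos [583.7  -7.3 110.7] ytool 129.47 zt [ 0.  0. -1.] F [-0.6  0.4 -3.3] w 42.8 j6 -1.15
cm in tool: [-0.08  0.05  8.57]
t 29.4 pos [583.7  -7.3 110.7] ytool 129.47 zt [ 0.  0. -1.] F [-0.6  0.4 -3.3] w 42.8 j6 -1.15
red [315. 308.] circle 583.1 -7.6 r 23.9 z 146.7
t 29.45 pos [583.7  -7.2 110.7] ytool 129.48 zt [ 0.  0. -1.] F [-0.4  0.4 -3.1] w 42.8 j6 -1.15
cm in tool: [ 0.07  0.   10.07]
```

Sleeve centre is about (583,-7.6), so I nudge 1 mm and go down.

Call:
send_rows(
  targets=[
    {"x": -0.15,"y": 0.05,"z": 1,"ax": 0,"ay": 0,"az": 0,"gripper": 1},
    {"x": 0,"y": 0,"z": 1.2,"ax": 0,"ay": 0,"az": 0,"gripper": 1},
    {"x": 0,"y": 0,"z": 1,"ax": 0,"ay": 0,"az": 0,"gripper": 1},
    {"x": 0,"y": 0,"z": 0.8,"ax": 0,"ay": 0,"az": 0,"gripper": 1},
    {"x": 0,"y": 0,"z": 0.8,"ax": 0,"ay": 0,"az": 0,"gripper": 1},
  ],
)

```text
clock: 29.87
position: [584.3, -5.7, 61.3]
ee_rot: [-0.338, 0.941, 0.0, -0.001]
contact_force: [0.8, -0.5, -3.1]
gripper_width: 43.3
grasp_force: 61.6
```

Call:
send_rows(
  targets=[
    {"x": 0,"y": 0,"z": 0.8,"ax": 0,"ay": 0,"az": 0,"gripper": 1},
    {"x": 0,"y": 0,"z": 0.8,"ax": 0,"ay": 0,"az": 0,"gripper": 1},
    {"x": 0,"y": 0,"z": 0.8,"ax": 0,"ay": 0,"az": 0,"gripper": 1},
    {"x": 0,"y": 0,"z": 0.6,"ax": 0,"ay": 0,"az": 0,"gripper": 1},
    {"x": 0,"y": 0,"z": 0.3,"ax": 0,"ay": 0,"az": 0,"gripper": 1},
  ],
)

```text
clock: 30.28
position: [584.1, -5.7, 28.5]
ee_rot: [-0.338, 0.941, 0.0, -0.001]
contact_force: [-0.8, 0.7, -3.7]
gripper_width: 42.8
grasp_force: 61.5
```

Call:
send_rows(
  targets=[
    {"x": 0,"y": 0,"z": 0.2,"ax": 0,"ay": 0,"az": 0,"gripper": 1},
    {"x": 0,"y": 0,"z": 0.1,"ax": 0,"ay": 0,"az": 0,"gripper": 1},
    {"x": 0,"y": 0,"z": 0.1,"ax": 0,"ay": 0,"az": 0,"gripper": 1},
    {"x": 0,"y": 0,"z": 0,"ax": 0,"ay": 0,"az": 0,"gripper": 1},
    {"x": 0,"y": 0,"z": 0,"ax": 0,"ay": 0,"az": 0,"gripper": 1},
  ],
)

```text
clock: 30.7
position: [584.8, -5.7, 26.5]
ee_rot: [-0.338, 0.941, -0.0, 0.0]
contact_force: [-1.4, 0.5, 3.9]
gripper_width: 43.0
grasp_force: 62.7
```

Call:
send_rows(
  targets=[
    {"x": 0,"y": 0,"z": 0,"ax": 0,"ay": 0,"az": 0,"gripper": -0.2},
    {"x": 0,"y": 0,"z": 0,"ax": 0,"ay": 0,"az": 0,"gripper": -0.45},
    {"x": 0,"y": 0,"z": 0,"ax": 0,"ay": 0,"az": 0,"gripper": -0.45},
    {"x": 0,"y": 0,"z": -1,"ax": 0,"ay": 0,"az": 0,"gripper": -0.45},
    {"x": 0,"y": 0,"z": -2.5,"ax": 0,"ay": 0,"az": 0,"gripper": -0.45},
  ],
)

```text
clock: 31.12
position: [582.2, -6.0, 58.2]
ee_rot: [-0.338, 0.941, 0.001, -0.004]
contact_force: [0.1, -0.6, 0.3]
gripper_width: 61.8
grasp_force: 0.0
```

Call:
send_rows(
  targets=[
    {"x": 0,"y": 0,"z": -3,"ax": 0,"ay": 0,"az": 0,"gripper": -0.45},
    {"x": 0,"y": 0,"z": -2,"ax": 0,"ay": 0,"az": 0,"gripper": -0.6},
    {"x": 1.8,"y": -0.95,"z": 0,"ax": 0,"ay": 0,"az": 0,"gripper": -0.6},
    {"x": 3.6,"y": -1.9,"z": 0,"ax": 0,"ay": 0,"az": 0,"gripper": -0.6},
    {"x": 3.6,"y": -1.9,"z": 0,"ax": 0,"ay": 0,"az": 0,"gripper": -0.6},
  ],
)

```text
clock: 31.53
position: [546.0, -99.5, 112.1]
ee_rot: [-0.339, 0.941, -0.0, 0.001]
contact_force: [-0.1, -0.6, 0.1]
gripper_width: 68.6
grasp_force: 0.0
```

Call:
send_rows(
  targets=[
    {"x": 3.6,"y": -1.9,"z": 0,"ax": 0,"ay": 0,"az": 0,"gripper": -0.6},
    {"x": 3.6,"y": -1.9,"z": 0,"ax": 0,"ay": 0,"az": 0,"gripper": -0.6},
    {"x": 3.6,"y": -1.9,"z": 0,"ax": 0,"ay": 0,"az": 0,"gripper": -0.6},
    {"x": 3.6,"y": -1.9,"z": 0,"ax": 0,"ay": 0,"az": 0,"gripper": -0.6},
    {"x": 2.0,"y": -1.0,"z": 0,"ax": 0,"ay": 0,"az": 0,"gripper": -0.6},
  ],
)

```text
clock: 31.95
position: [472.1, -273.2, 111.6]
ee_rot: [-0.337, 0.942, -0.001, 0.0]
contact_force: [0.4, 0.1, -1.0]
gripper_width: 68.6
grasp_force: 0.0
```

Call:
send_rows(
  targets=[
    {"x": 0.9,"y": -0.4,"z": 1,"ax": 0,"ay": 0,"az": 0,"gripper": -0.6},
    {"x": 0,"y": 0,"z": 1,"ax": 0,"ay": 0,"az": 0,"gripper": -0.6},
    {"x": 0,"y": 0,"z": 0,"ax": 0,"ay": 0,"az": 0,"gripper": -0.6},
    {"x": 0,"y": 0,"z": 0,"ax": 0,"ay": 0,"az": 0,"gripper": -0.6},
    {"x": 0,"y": 0,"z": 0,"ax": 0,"ay": 0,"az": 0,"gripper": -0.6},
  ],
)

```text
clock: 32.37
position: [469.9, -278.0, 90.6]
ee_rot: [-0.339, 0.941, -0.0, -0.0]
contact_force: [-0.2, 1.1, 0.2]
gripper_width: 67.9
grasp_force: 0.0
```

Call:
send_rows(
  targets=[
    {"x": 0,"y": 0,"z": 0,"ax": 0,"ay": 0,"az": 0,"gripper": -0.6},
    {"x": 0,"y": 0,"z": 0,"ax": 0,"ay": 0,"az": 0,"gripper": -0.6},
    {"x": 0,"y": 0,"z": 0,"ax": 0,"ay": 0,"az": 0,"gripper": -0.6},
    {"x": 0,"y": 0,"z": 0,"ax": 0,"ay": 0,"az": 0,"gripper": -0.6},
    {"x": 0,"y": 0,"z": 0,"ax": 0,"ay": 0,"az": 0,"gripper": -0.6},
  ],
)

```text
clock: 32.78
position: [469.3, -278.8, 90.8]
ee_rot: [-0.338, 0.941, -0.0, 0.0]
contact_force: [-0.3, -0.1, -0.4]
gripper_width: 68.4
grasp_force: 0.0
```

```bash
python3 rim.py blue; python3 chk.py
```

```text
t 32.78 pos [ 469.3 -278.8   90.8] ytool 129.51 zt [ 0. -0. -1.] F [-0.3 -0.1 -0.4] w 68.4 j6 -0.64
blue [153. 134.] circle 484.5 -418.1 r 71.4 z 5.3
blue [319. 244.] circle 468.9 -279.9 r 24.0 z 42.6
t 32.83 pos [ 469.3 -278.9   90.7] ytool 129.5 zt [ 0. -0. -1.] F [ 0.4 -0.2 -0. ] w 68.3 j6 -0.64
cm in tool: [ 0.1  -0.05  8.07]
top
red 583 -7 r 24.1 z 62.6
green 607 232 r 23.7 z 61.6
scene
red 588 0 r 20.9 z 47.4
red 588 -5 r 26.2 z 62.0
green 612 235 r 23.5 z 48.2
green 609 234 r 25.4 z 61.6
blue 470 -277 r 26.1 z 42.1
```

Red is fully down. Now I grip blue.

Call:
send_rows(
  targets=[
    {"x": 0.1,"y": -0.05,"z": 1.5,"ax": 0,"ay": 0,"az": 0,"gripper": -0.6},
    {"x": 0,"y": 0,"z": 2,"ax": 0,"ay": 0,"az": 0,"gripper": -0.6},
    {"x": 0,"y": 0,"z": 2,"ax": 0,"ay": 0,"az": 0,"gripper": -0.6},
    {"x": 0,"y": 0,"z": 1.5,"ax": 0,"ay": 0,"az": 0,"gripper": -0.6},
    {"x": 0,"y": 0,"z": 1,"ax": 0,"ay": 0,"az": 0,"gripper": -0.6},
  ],
)

```text
clock: 33.35
position: [467.7, -279.8, 9.0]
ee_rot: [-0.338, 0.941, 0.001, -0.001]
contact_force: [1.4, -0.1, 1.2]
gripper_width: 68.1
grasp_force: 0.0
```

Call:
send_rows(
  targets=[
    {"x": 0,"y": 0,"z": 0.55,"ax": 0,"ay": 0,"az": 0,"gripper": -0.6},
    {"x": 0,"y": 0,"z": 0,"ax": 0,"ay": 0,"az": 0,"gripper": -0.6},
    {"x": 0,"y": 0,"z": 0,"ax": 0,"ay": 0,"az": 0,"gripper": -0.6},
    {"x": 0,"y": 0,"z": 0,"ax": 0,"ay": 0,"az": 0,"gripper": -0.4},
    {"x": 0,"y": 0,"z": 0,"ax": 0,"ay": 0,"az": 0,"gripper": -0.2},
  ],
)

```text
clock: 33.77
position: [469.4, -280.3, 6.1]
ee_rot: [-0.338, 0.941, -0.001, 0.001]
contact_force: [0.6, 0.8, -0.9]
gripper_width: 51.5
grasp_force: 0.0
```

Call:
send_rows(
  targets=[
    {"x": 0,"y": 0,"z": 0,"ax": 0,"ay": 0,"az": 0,"gripper": -0.1},
    {"x": 0,"y": 0,"z": 0,"ax": 0,"ay": 0,"az": 0,"gripper": 0},
    {"x": 0,"y": 0,"z": 0,"ax": 0,"ay": 0,"az": 0,"gripper": 1},
    {"x": 0,"y": 0,"z": 0,"ax": 0,"ay": 0,"az": 0,"gripper": 1},
    {"x": 0,"y": 0,"z": 0,"ax": 0,"ay": 0,"az": 0,"gripper": 1},
  ],
)

```text
clock: 34.18
position: [469.2, -280.1, 7.1]
ee_rot: [-0.338, 0.941, -0.001, 0.001]
contact_force: [-1.4, 3.2, 9.5]
gripper_width: 42.7
grasp_force: 59.4
```

Call:
send_rows(
  targets=[
    {"x": 0,"y": 0,"z": -1,"ax": 0,"ay": 0,"az": 0,"gripper": 1},
    {"x": 0,"y": 0,"z": -2.4,"ax": 0,"ay": 0,"az": 0,"gripper": 1},
    {"x": 0,"y": 0,"z": -3,"ax": 0,"ay": 0,"az": 0,"gripper": 1},
    {"x": 0,"y": 0,"z": -2.6,"ax": 0,"ay": 0,"az": 0,"gripper": 1},
    {"x": -1.75,"y": 1.05,"z": -1.6,"ax": 0,"ay": 0,"az": 0,"gripper": 1},
  ],
)

```text
clock: 34.6
position: [475.7, -262.7, 114.1]
ee_rot: [-0.337, 0.942, -0.001, 0.001]
contact_force: [0.1, 0.0, -2.3]
gripper_width: 42.5
grasp_force: 61.4
```

Call:
send_rows(
  targets=[
    {"x": -3.45,"y": 2.1,"z": 0,"ax": 0,"ay": 0,"az": 0,"gripper": 1},
    {"x": -3.45,"y": 2.1,"z": 0,"ax": 0,"ay": 0,"az": 0,"gripper": 1},
    {"x": -3.45,"y": 2.1,"z": 0,"ax": 0,"ay": 0,"az": 0,"gripper": 1},
    {"x": -3.45,"y": 2.1,"z": 0,"ax": 0,"ay": 0,"az": 0,"gripper": 1},
    {"x": -3.45,"y": 2.1,"z": 0,"ax": 0,"ay": 0,"az": 0,"gripper": 1},
  ],
)

```text
clock: 35.02
position: [541.3, -68.2, 111.2]
ee_rot: [-0.338, 0.941, 0.0, -0.0]
contact_force: [1.5, -0.7, -2.9]
gripper_width: 42.4
grasp_force: 61.4
```

Call:
send_rows(
  targets=[
    {"x": -3.45,"y": 2.1,"z": 0,"ax": 0,"ay": 0,"az": 0,"gripper": 1},
    {"x": -3.45,"y": 2.1,"z": 0,"ax": 0,"ay": 0,"az": 0,"gripper": 1},
    {"x": -3.45,"y": 2.1,"z": 0,"ax": 0,"ay": 0,"az": 0,"gripper": 1},
    {"x": -1.7,"y": 1.05,"z": 0,"ax": 0,"ay": 0,"az": 0,"gripper": 1},
    {"x": -0.9,"y": 0.6,"z": 0,"ax": 0,"ay": 0,"az": 0,"gripper": 1},
  ],
)

```text
clock: 35.43
position: [591.6, 76.7, 110.7]
ee_rot: [-0.339, 0.941, 0.0, -0.0]
contact_force: [-0.0, -1.1, -3.6]
gripper_width: 42.4
grasp_force: 61.4
```

Call:
send_rows(
  targets=[
    {"x": 0,"y": 0,"z": 0,"ax": 0,"ay": 0,"az": 0,"gripper": 1},
    {"x": 0,"y": 0,"z": 0,"ax": 0,"ay": 0,"az": 0,"gripper": 1},
    {"x": 0,"y": 0,"z": 0,"ax": 0,"ay": 0,"az": 0,"gripper": 1},
    {"x": 0,"y": 0,"z": 0,"ax": 0,"ay": 0,"az": 0,"gripper": 1},
    {"x": 0,"y": 0,"z": 0,"ax": 0,"ay": 0,"az": 0,"gripper": 1},
  ],
)

```text
clock: 35.85
position: [590.8, 72.3, 111.2]
ee_rot: [-0.337, 0.941, 0.0, -0.0]
contact_force: [-0.2, -0.2, -3.9]
gripper_width: 42.2
grasp_force: 61.4
```

Call:
send_rows(
  targets=[
    {"x": 0,"y": 0,"z": 0,"ax": 0,"ay": 0,"az": 0,"gripper": 1},
    {"x": 0,"y": 0,"z": 0,"ax": 0,"ay": 0,"az": 0,"gripper": 1},
    {"x": 0,"y": 0,"z": 0,"ax": 0,"ay": 0,"az": 0,"gripper": 1},
    {"x": 0,"y": 0,"z": 0,"ax": 0,"ay": 0,"az": 0,"gripper": 1},
    {"x": 0,"y": 0,"z": 0,"ax": 0,"ay": 0,"az": 0,"gripper": 1},
  ],
)

```text
clock: 36.27
position: [591.2, 73.6, 111.1]
ee_rot: [-0.338, 0.941, 0.0, -0.0]
contact_force: [-0.1, -0.1, -2.1]
gripper_width: 42.1
grasp_force: 61.4
```

```bash
python3 - <<'E'
from h import *
go([591.9,73.3,27])
E
python3 rim.py blue 147
```

```text
t 36.27 pos [591.2  73.6 111.1] ytool 129.49 zt [-0.  0. -1.] F [-0.1 -0.1 -2.1] w 42.1 j6 -1.28
cm in tool: [-0.04 -0.07  8.41]
t 36.27 pos [591.2  73.6 111.1] ytool 129.49 zt [-0.  0. -1.] F [-0.1 -0.1 -2.1] w 42.1 j6 -1.28
blue [310. 311.] circle 591.1 73.9 r 24.0 z 146.3
t 36.32 pos [591.2  73.6 111.1] ytool 129.49 zt [-0. -0. -1.] F [ 0.  -0.6 -3.1] w 42.3 j6 -1.28
cm in tool: [-0.02  0.03 10.11]
```

Call:
send_rows(
  targets=[
    {"x": 0,"y": -0.05,"z": 1,"ax": 0,"ay": 0,"az": 0,"gripper": 1},
    {"x": 0,"y": 0,"z": 1.2,"ax": 0,"ay": 0,"az": 0,"gripper": 1},
    {"x": 0,"y": 0,"z": 1,"ax": 0,"ay": 0,"az": 0,"gripper": 1},
    {"x": 0,"y": 0,"z": 0.8,"ax": 0,"ay": 0,"az": 0,"gripper": 1},
    {"x": 0,"y": 0,"z": 0.8,"ax": 0,"ay": 0,"az": 0,"gripper": 1},
  ],
)

```text
clock: 36.73
position: [591.2, 73.2, 61.8]
ee_rot: [-0.338, 0.941, -0.0, -0.001]
contact_force: [0.1, 0.2, -2.4]
gripper_width: 42.4
grasp_force: 61.4
```

Call:
send_rows(
  targets=[
    {"x": 0,"y": 0,"z": 0.8,"ax": 0,"ay": 0,"az": 0,"gripper": 1},
    {"x": 0,"y": 0,"z": 0.8,"ax": 0,"ay": 0,"az": 0,"gripper": 1},
    {"x": 0,"y": 0,"z": 0.8,"ax": 0,"ay": 0,"az": 0,"gripper": 1},
    {"x": 0,"y": 0,"z": 0.6,"ax": 0,"ay": 0,"az": 0,"gripper": 1},
    {"x": 0,"y": 0,"z": 0.3,"ax": 0,"ay": 0,"az": 0,"gripper": 1},
  ],
)

```text
clock: 37.15
position: [591.0, 73.1, 28.9]
ee_rot: [-0.338, 0.941, 0.0, -0.001]
contact_force: [-0.0, -0.3, -4.3]
gripper_width: 42.2
grasp_force: 61.4
```

Call:
send_rows(
  targets=[
    {"x": 0,"y": 0,"z": 0.2,"ax": 0,"ay": 0,"az": 0,"gripper": 1},
    {"x": 0,"y": 0,"z": 0.1,"ax": 0,"ay": 0,"az": 0,"gripper": 1},
    {"x": 0,"y": 0,"z": 0.1,"ax": 0,"ay": 0,"az": 0,"gripper": 1},
    {"x": 0,"y": 0,"z": 0,"ax": 0,"ay": 0,"az": 0,"gripper": 1},
    {"x": 0,"y": 0,"z": 0,"ax": 0,"ay": 0,"az": 0,"gripper": 1},
  ],
)

```text
clock: 37.57
position: [591.6, 73.2, 27.3]
ee_rot: [-0.338, 0.941, -0.0, 0.0]
contact_force: [-3.9, 0.2, 5.2]
gripper_width: 42.6
grasp_force: 63.5
```

Blue has seated. I'll release, rise, and measure the valve.

Call:
send_rows(
  targets=[
    {"x": 0,"y": 0,"z": 0,"ax": 0,"ay": 0,"az": 0,"gripper": -0.2},
    {"x": 0,"y": 0,"z": 0,"ax": 0,"ay": 0,"az": 0,"gripper": -0.45},
    {"x": 0,"y": 0,"z": 0,"ax": 0,"ay": 0,"az": 0,"gripper": -0.45},
    {"x": 0,"y": 0,"z": -1,"ax": 0,"ay": 0,"az": 0,"gripper": -0.45},
    {"x": 0,"y": 0,"z": -2.5,"ax": 0,"ay": 0,"az": 0,"gripper": -0.45},
  ],
)

```text
clock: 37.98
position: [589.2, 72.6, 58.6]
ee_rot: [-0.338, 0.941, 0.0, -0.004]
contact_force: [0.0, 0.1, 0.2]
gripper_width: 62.2
grasp_force: 0.0
```

Call:
send_rows(
  targets=[
    {"x": 0,"y": 0,"z": -4,"ax": 0,"ay": 0,"az": 0,"gripper": -0.45},
    {"x": 0,"y": 0,"z": -4,"ax": 0,"ay": 0,"az": 0,"gripper": 0},
    {"x": 0,"y": 0,"z": -4,"ax": 0,"ay": 0,"az": 0,"gripper": 1},
    {"x": 0,"y": 0,"z": -2,"ax": 0,"ay": 0,"az": 0,"gripper": 1},
    {"x": 0,"y": 0,"z": 0,"ax": 0,"ay": 0,"az": 0,"gripper": 1},
  ],
)

```text
clock: 38.4
position: [595.2, 74.0, 208.9]
ee_rot: [-0.338, 0.941, -0.001, 0.007]
contact_force: [1.3, 0.1, 0.9]
gripper_width: 13.4
grasp_force: 0.0
```

```bash
python3 chk.py; python3 - <<'E'
from meas import *
for n in ['top','scene']:
    im,d,P,m=cloud(n); h=hsv(im)
    reg=(abs(P[...,0]-438)<70)&(abs(P[...,1]-413)<70)
    grey=(h[...,1]<60)
    b=P[reg&grey&(P[...,2]>20)&(P[...,2]<31)]
    print(n,'base top',len(b),cv2.minAreaRect(b[:,:2].astype(np.float32)),np.round(b.mean(0),1))
    r=P[reg&cols['red'](h)&(P[...,2]>80)]
    # sphere fit radius 13
    A=np.c_[2*r,np.ones(len(r))]; 
    from scipy.optimize import least_squares
    s=least_squares(lambda c:np.linalg.norm(r-c,axis=1)-13,r.mean(0)-[0,0,8],loss='soft_l1').x
    print('ball',len(r),np.round(s,1),np.round(r.max(0),1),np.round(r.min(0),1))
    if n=='scene': cv2.imwrite('pics/s4.png',cv2.resize(im[230:370,400:600,::-1],(800,560),interpolation=cv2.INTER_CUBIC))
go([372,388,190])
E
```

```text
top
red 583 -6 r 24.0 z 62.7
blue 593 74 r 23.7 z 61.6
scene
red 590 0 r 21.9 z 47.6
red 586 -4 r 25.3 z 61.8
green 611 235 r 23.8 z 46.3
green 609 234 r 24.4 z 61.5
blue 593 77 r 25.0 z 61.8
top base top 244 ((434.5645751953125, 397.1991271972656), (50.33130645751953, 69.68785095214844), 79.46649932861328) [438.6 392.7  25.1]
ball 44 [407.  401.1  98.1] [418.4 412.8 114.2] [397.7 391.1  98.8]
scene base top 459 ((438.1744384765625, 398.8437194824219), (50.9382209777832, 73.60166931152344), 80.1643295288086) [441.8 400.   24.8]
ball 92 [409.1 404.   96.9] [424.1 414.4 111.3] [401.7 393.1  95.7]
t 38.6 pos [590.7  73.1 200. ] ytool 129.48 zt [-0.002 -0.    -1.   ] F [-0.2  0.3 -0.4] w 0.4 j6 -1.28
cm in tool: [-3.15 38.21  1.04]
```

View pics/s4.png

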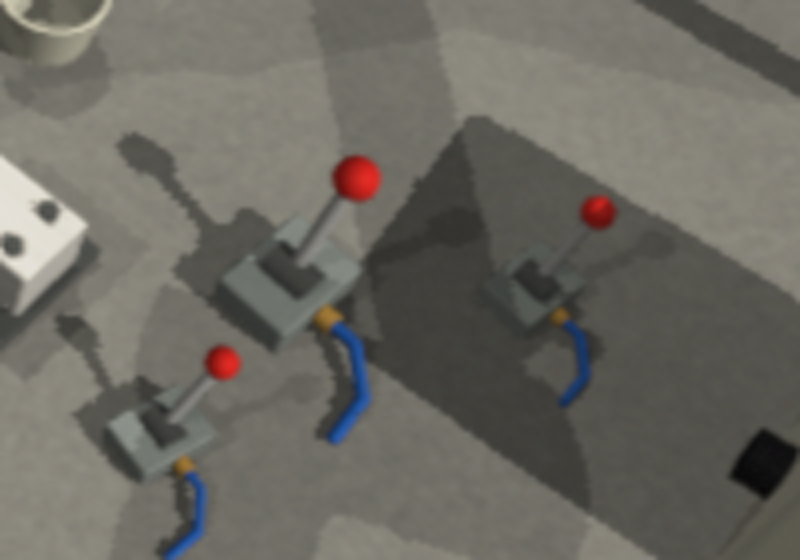

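The large valve base is centred at about (436,398), with the ball at (408,402.5,97) leaning toward -x. So the lever swings along (0.98,-0.18). I'll turn another 45° and stage behind the ball.

Call:
send_rows(
  targets=[
    {"x": 0,"y": 0,"z": 0,"ax": 0,"ay": 0,"az": -7,"gripper": 1},
    {"x": 0,"y": 0,"z": 0,"ax": 0,"ay": 0,"az": -7,"gripper": 1},
    {"x": 0,"y": 0,"z": 0,"ax": 0,"ay": 0,"az": -7,"gripper": 1},
    {"x": 0,"y": 0,"z": 0,"ax": 0,"ay": 0,"az": -7,"gripper": 1},
    {"x": 0,"y": 0,"z": 0,"ax": 0,"ay": 0,"az": -7,"gripper": 1},
  ],
)

```text
clock: 39.02
position: [590.6, 73.0, 199.0]
ee_rot: [-0.608, 0.794, 0.001, -0.002]
contact_force: [0.1, 0.4, 0.5]
gripper_width: 0.2
grasp_force: 0.0
```

Call:
send_rows(
  targets=[
    {"x": 0,"y": 0,"z": 0,"ax": 0,"ay": 0,"az": -7,"gripper": 1},
    {"x": 0,"y": 0,"z": 0,"ax": 0,"ay": 0,"az": -3,"gripper": 1},
    {"x": -1.6,"y": 1.3,"z": 0,"ax": 0,"ay": 0,"az": 0,"gripper": 1},
    {"x": -3.1,"y": 2.5,"z": 0,"ax": 0,"ay": 0,"az": 0,"gripper": 1},
    {"x": -3.1,"y": 2.5,"z": 0,"ax": 0,"ay": 0,"az": 0,"gripper": 1},
  ],
)

```text
clock: 39.43
position: [535.1, 156.5, 198.8]
ee_rot: [-0.671, 0.741, 0.0, -0.002]
contact_force: [0.3, 0.9, -0.6]
gripper_width: -0.0
grasp_force: 0.0
```

Call:
send_rows(
  targets=[
    {"x": -3.1,"y": 2.5,"z": 0,"ax": 0,"ay": 0,"az": 0,"gripper": 1},
    {"x": -3.1,"y": 2.5,"z": 0,"ax": 0,"ay": 0,"az": 0,"gripper": 1},
    {"x": -3.1,"y": 2.5,"z": 0,"ax": 0,"ay": 0,"az": 0,"gripper": 1},
    {"x": -3.1,"y": 2.5,"z": 0,"ax": 0,"ay": 0,"az": 0,"gripper": 1},
    {"x": -3.1,"y": 2.5,"z": 0,"ax": 0,"ay": 0,"az": 0,"gripper": 1},
  ],
)

```text
clock: 39.85
position: [424.8, 323.9, 199.5]
ee_rot: [-0.672, 0.74, -0.0, -0.002]
contact_force: [0.8, 0.3, 0.8]
gripper_width: -0.2
grasp_force: 0.0
```

Call:
send_rows(
  targets=[
    {"x": -3.1,"y": 2.5,"z": 0,"ax": 0,"ay": 0,"az": 0,"gripper": 1},
    {"x": -3.1,"y": 2.5,"z": 0,"ax": 0,"ay": 0,"az": 0,"gripper": 1},
    {"x": -1.5,"y": 1.5,"z": 0,"ax": 0,"ay": 0,"az": 0,"gripper": 1},
    {"x": -0.5,"y": 0.5,"z": 0,"ax": 0,"ay": 0,"az": 0,"gripper": 1},
    {"x": 0,"y": 0,"z": 0,"ax": 0,"ay": 0,"az": 0,"gripper": 1},
  ],
)

```text
clock: 40.27
position: [363.5, 412.1, 199.4]
ee_rot: [-0.673, 0.739, -0.001, -0.002]
contact_force: [-0.3, 0.2, 0.2]
gripper_width: -0.3
grasp_force: 0.0
```

Call:
send_rows(
  targets=[
    {"x": 0,"y": 0,"z": 0,"ax": 0,"ay": 0,"az": 0,"gripper": 1},
    {"x": 0,"y": 0,"z": 0,"ax": 0,"ay": 0,"az": 0,"gripper": 1},
    {"x": 0,"y": 0,"z": 0,"ax": 0,"ay": 0,"az": 0,"gripper": 1},
    {"x": 0,"y": 0,"z": 0,"ax": 0,"ay": 0,"az": 0,"gripper": 1},
    {"x": 0,"y": 0,"z": 0,"ax": 0,"ay": 0,"az": 0,"gripper": 1},
  ],
)

```text
clock: 40.68
position: [365.5, 410.8, 201.2]
ee_rot: [-0.672, 0.741, 0.0, 0.0]
contact_force: [0.1, -0.8, 0.4]
gripper_width: -0.2
grasp_force: 0.0
```

```bash
python3 - <<'E'
from h import *
go([365.7,410.2,86])
E
```

```text
t 40.68 pos [365.5 410.8 201.2] ytool 174.41 zt [ 0.  0. -1.] F [ 0.1 -0.8  0.4] w -0.2 j6 -1.24
cm in tool: [ 0.06 -0.02 11.52]
```

Call:
send_rows(
  targets=[
    {"x": 0,"y": 0,"z": 2,"ax": 0,"ay": 0,"az": 0,"gripper": 1},
    {"x": 0,"y": 0,"z": 3,"ax": 0,"ay": 0,"az": 0,"gripper": 1},
    {"x": 0,"y": 0,"z": 3,"ax": 0,"ay": 0,"az": 0,"gripper": 1},
    {"x": 0,"y": 0,"z": 2.5,"ax": 0,"ay": 0,"az": 0,"gripper": 1},
    {"x": 0,"y": 0,"z": 1,"ax": 0,"ay": 0,"az": 0,"gripper": 1},
  ],
)

```text
clock: 41.1
position: [363.9, 409.0, 82.7]
ee_rot: [-0.672, 0.741, -0.001, -0.003]
contact_force: [-0.2, 0.6, -0.6]
gripper_width: -0.2
grasp_force: 0.0
```

Call:
send_rows(
  targets=[
    {"x": 0,"y": 0,"z": 0,"ax": 0,"ay": 0,"az": 0,"gripper": 1},
    {"x": 0,"y": 0,"z": 0,"ax": 0,"ay": 0,"az": 0,"gripper": 1},
    {"x": 0,"y": 0,"z": 0,"ax": 0,"ay": 0,"az": 0,"gripper": 1},
    {"x": 0.05,"y": -0.6,"z": 0,"ax": 0,"ay": 0,"az": 0,"gripper": 1},
    {"x": 0.05,"y": -0.8,"z": 0,"ax": 0,"ay": 0,"az": 0,"gripper": 1},
  ],
)

```text
clock: 41.52
position: [379.4, 410.2, 87.8]
ee_rot: [-0.673, 0.74, 0.0, 0.002]
contact_force: [-0.9, 0.0, 0.1]
gripper_width: -0.1
grasp_force: 0.0
```

Call:
send_rows(
  targets=[
    {"x": 0.05,"y": -0.8,"z": 0,"ax": 0,"ay": 0,"az": 0,"gripper": 1},
    {"x": 0.05,"y": -0.8,"z": 0,"ax": 0,"ay": 0,"az": 0,"gripper": 1},
    {"x": 0.05,"y": -0.8,"z": 0,"ax": 0,"ay": 0,"az": 0,"gripper": 1},
    {"x": 0.05,"y": -0.8,"z": 0,"ax": 0,"ay": 0,"az": 0,"gripper": 1},
    {"x": 0.05,"y": -0.8,"z": 0,"ax": 0,"ay": 0,"az": 0,"gripper": 1},
  ],
)

```text
clock: 41.93
position: [419.3, 402.6, 86.0]
ee_rot: [-0.672, 0.74, -0.0, -0.0]
contact_force: [-0.1, 0.8, 0.6]
gripper_width: 0.1
grasp_force: 0.0
```

Call:
send_rows(
  targets=[
    {"x": 0.05,"y": -0.7,"z": 0,"ax": 0,"ay": 0,"az": 0,"gripper": 1},
    {"x": 0.05,"y": -0.7,"z": 0,"ax": 0,"ay": 0,"az": 0,"gripper": 1},
    {"x": 0.05,"y": -0.6,"z": 0,"ax": 0,"ay": 0,"az": 0,"gripper": 1},
    {"x": 0,"y": 0,"z": 0,"ax": 0,"ay": 0,"az": 0,"gripper": 1},
    {"x": 0,"y": 0,"z": 0,"ax": 0,"ay": 0,"az": 0,"gripper": 1},
  ],
)

```text
clock: 42.35
position: [438.3, 399.3, 85.9]
ee_rot: [-0.672, 0.74, 0.0, -0.0]
contact_force: [0.4, -0.4, 0.0]
gripper_width: 0.0
grasp_force: 0.0
```

```bash
cat > ball.py <<'E'
from meas import *
from scipy.optimize import least_squares
for n in ['top','scene']:
    im,d,P,m=cloud(n); h=hsv(im)
    r=P[(abs(P[...,0]-440)<80)&(abs(P[...,1]-400)<50)&cols['red'](h)&(P[...,2]>60)]
    if len(r)<8: print(n,'ball hidden',len(r)); continue
    s=least_squares(lambda c:np.linalg.norm(r-c,axis=1)-13,r.mean(0)-[0,0,8],loss='soft_l1').x
    o=(s[:2]-[436,398])@[.983,-.18]; print(n,len(r),np.round(s,1),'along',round(o,1),'lean',round(np.arctan2(o,s[2]-22),2))
E
python3 ball.py
```

```text
top 37 [407.7 402.5  97.5] along -28.6 lean -0.36
scene 26 [413.8 400.2 102.2] along -22.3 lean -0.27
```

The ball hasn't moved: as with the sleeve, the outermost ~30 mm of the fingers doesn't make contact. I'll back off and push again about 35 mm lower.

Call:
send_rows(
  targets=[
    {"x": 0,"y": 0,"z": -2,"ax": 0,"ay": 0,"az": 0,"gripper": 1},
    {"x": -0.15,"y": 2,"z": 0,"ax": 0,"ay": 0,"az": 0,"gripper": 1},
    {"x": -0.2,"y": 2.5,"z": 0,"ax": 0,"ay": 0,"az": 0,"gripper": 1},
    {"x": -0.2,"y": 2.5,"z": 0,"ax": 0,"ay": 0,"az": 0,"gripper": 1},
    {"x": 0,"y": 0.6,"z": 0,"ax": 0,"ay": 0,"az": 0,"gripper": 1},
  ],
)

```text
clock: 42.87
position: [360.1, 412.3, 106.4]
ee_rot: [-0.673, 0.739, 0.0, -0.0]
contact_force: [-1.1, -0.8, 0.1]
gripper_width: -0.2
grasp_force: 0.0
```

Call:
send_rows(
  targets=[
    {"x": 0,"y": 0,"z": 1.5,"ax": 0,"ay": 0,"az": 0,"gripper": 1},
    {"x": 0,"y": 0,"z": 2,"ax": 0,"ay": 0,"az": 0,"gripper": 1},
    {"x": 0,"y": 0,"z": 1.4,"ax": 0,"ay": 0,"az": 0,"gripper": 1},
    {"x": 0,"y": 0,"z": 0.6,"ax": 0,"ay": 0,"az": 0,"gripper": 1},
    {"x": 0,"y": 0,"z": 0,"ax": 0,"ay": 0,"az": 0,"gripper": 1},
  ],
)

```text
clock: 43.28
position: [362.4, 411.3, 49.8]
ee_rot: [-0.672, 0.74, -0.001, -0.002]
contact_force: [-0.8, 0.5, 0.8]
gripper_width: 0.4
grasp_force: 0.0
```

Call:
send_rows(
  targets=[
    {"x": 0.05,"y": -0.6,"z": 0,"ax": 0,"ay": 0,"az": 0,"gripper": 1},
    {"x": 0.05,"y": -0.6,"z": 0,"ax": 0,"ay": 0,"az": 0,"gripper": 1},
    {"x": 0.05,"y": -0.6,"z": 0,"ax": 0,"ay": 0,"az": 0,"gripper": 1},
    {"x": 0.05,"y": -0.6,"z": 0,"ax": 0,"ay": 0,"az": 0,"gripper": 1},
    {"x": 0.05,"y": -0.6,"z": 0,"ax": 0,"ay": 0,"az": 0,"gripper": 1},
  ],
)

```text
clock: 43.7
position: [393.5, 407.0, 51.8]
ee_rot: [-0.672, 0.74, 0.0, 0.001]
contact_force: [-1.0, 0.6, 0.6]
gripper_width: 0.3
grasp_force: 0.6
```

```bash
python3 -c "
from h import *
st()"; python3 ball.py
```

```text
t 43.7 pos [393.5 407.   51.8] ytool 174.47 zt [ 0.     0.001 -1.   ] F [-1.   0.6  0.6] w 0.3 j6 -1.18
top 16 [420.  402.8 104.4] along -16.6 lean -0.2
scene 97 [421.1 401.2 100.5] along -15.2 lean -0.19
```

The lever is moving now, so I keep pushing.

Call:
send_rows(
  targets=[
    {"x": 0.05,"y": -0.7,"z": 0,"ax": 0,"ay": 0,"az": 0,"gripper": 1},
    {"x": 0.05,"y": -0.7,"z": 0,"ax": 0,"ay": 0,"az": 0,"gripper": 1},
    {"x": 0.05,"y": -0.7,"z": 0,"ax": 0,"ay": 0,"az": 0,"gripper": 1},
    {"x": 0.05,"y": -0.7,"z": 0,"ax": 0,"ay": 0,"az": 0,"gripper": 1},
    {"x": 0.05,"y": -0.7,"z": 0,"ax": 0,"ay": 0,"az": 0,"gripper": 1},
  ],
)

```text
clock: 44.22
position: [427.9, 400.8, 51.0]
ee_rot: [-0.672, 0.74, -0.0, -0.0]
contact_force: [-0.6, 0.4, -1.0]
gripper_width: 0.1
grasp_force: 0.4
```

Call:
send_rows(
  targets=[
    {"x": 0.05,"y": -0.5,"z": 0,"ax": 0,"ay": 0,"az": 0,"gripper": 1},
    {"x": 0.05,"y": -0.5,"z": 0,"ax": 0,"ay": 0,"az": 0,"gripper": 1},
    {"x": 0.05,"y": -0.5,"z": 0,"ax": 0,"ay": 0,"az": 0,"gripper": 1},
    {"x": 0,"y": 0,"z": 0,"ax": 0,"ay": 0,"az": 0,"gripper": 1},
    {"x": 0,"y": 0,"z": 0,"ax": 0,"ay": 0,"az": 0,"gripper": 1},
  ],
)

```text
clock: 44.63
position: [442.5, 398.1, 51.1]
ee_rot: [-0.672, 0.74, -0.0, 0.0]
contact_force: [-0.9, -0.1, 0.3]
gripper_width: -0.1
grasp_force: 0.0
```

```bash
python3 -c "
from h import *
st()"; python3 ball.py
```

```text
t 44.63 pos [442.5 398.1  51.1] ytool 174.48 zt [ 0.  0. -1.] F [-0.9 -0.1  0.3] w -0.1 j6 -1.1
top 21 [468.7 394.2  97.4] along 32.8 lean 0.41
scene 103 [469.4 392.6  93.7] along 33.8 lean 0.44
```

Call:
send_rows(
  targets=[
    {"x": 0.02,"y": -0.3,"z": 0,"ax": 0,"ay": 0,"az": 0,"gripper": 1},
    {"x": 0.02,"y": -0.3,"z": 0,"ax": 0,"ay": 0,"az": 0,"gripper": 1},
    {"x": 0,"y": 0,"z": 0,"ax": 0,"ay": 0,"az": 0,"gripper": 1},
    {"x": 0,"y": 0,"z": 0,"ax": 0,"ay": 0,"az": 0,"gripper": 1},
  ],
)

```text
clock: 45.07
position: [447.5, 397.1, 51.0]
ee_rot: [-0.672, 0.74, 0.0, -0.0]
contact_force: [-1.9, 0.3, 0.2]
gripper_width: -0.0
grasp_force: 1.3
```

Call:
send_rows(
  targets=[
    {"x": 0.02,"y": -0.3,"z": 0,"ax": 0,"ay": 0,"az": 0,"gripper": 1},
    {"x": 0,"y": 0,"z": 0,"ax": 0,"ay": 0,"az": 0,"gripper": 1},
    {"x": 0,"y": 0,"z": 0,"ax": 0,"ay": 0,"az": 0,"gripper": 1},
  ],
)

```text
clock: 45.32
position: [448.1, 396.9, 50.9]
ee_rot: [-0.672, 0.74, 0.001, -0.002]
contact_force: [-10.5, 3.2, 4.1]
gripper_width: -0.1
grasp_force: 6.0
```

Call:
send_rows(
  targets=[
    {"x": 0.02,"y": -0.2,"z": 0,"ax": 0,"ay": 0,"az": 0,"gripper": 1},
    {"x": 0.02,"y": -0.2,"z": 0,"ax": 0,"ay": 0,"az": 0,"gripper": 1},
    {"x": 0,"y": 0,"z": 0,"ax": 0,"ay": 0,"az": 0,"gripper": 1},
    {"x": 0,"y": 0,"z": 0,"ax": 0,"ay": 0,"az": 0,"gripper": 1},
  ],
)

```text
clock: 45.65
position: [448.6, 396.7, 50.9]
ee_rot: [-0.672, 0.74, 0.003, -0.004]
contact_force: [-23.8, 6.8, 7.1]
gripper_width: 0.0
grasp_force: 12.3
```

```bash
python3 -c "
from h import *
st()"; python3 ball.py
```

```text
t 45.65 pos [448.6 396.7  50.9] ytool 174.49 zt [-0.009 -0.001 -1.   ] F [-23.8   6.8   7.1] w 0.0 j6 -1.08
top 16 [475.  394.2  98.2] along 39.0 lean 0.47
scene 105 [473.7 392.   91.4] along 38.2 lean 0.5
```

The end stop has been reached (lean about 0.5, 24 N). I'll back off, rise and go to the pin.

Call:
send_rows(
  targets=[
    {"x": 0,"y": 1,"z": 0,"ax": 0,"ay": 0,"az": 0,"gripper": 1},
    {"x": 0,"y": 2,"z": 0,"ax": 0,"ay": 0,"az": 0,"gripper": 1},
    {"x": 0,"y": 0,"z": -3,"ax": 0,"ay": 0,"az": 0,"gripper": 1},
    {"x": 0,"y": 0,"z": -4,"ax": 0,"ay": 0,"az": 0,"gripper": 1},
    {"x": 0,"y": 0,"z": -4,"ax": 0,"ay": 0,"az": 0,"gripper": 1},
  ],
)

```text
clock: 46.17
position: [424.7, 398.1, 161.8]
ee_rot: [-0.673, 0.74, -0.001, -0.001]
contact_force: [0.2, 1.3, 0.2]
gripper_width: 0.0
grasp_force: 0.0
```

Call:
send_rows(
  targets=[
    {"x": 0,"y": 0,"z": -2,"ax": 0,"ay": 0,"az": 0,"gripper": 0.5},
    {"x": 1.9,"y": -0.9,"z": 0,"ax": 0,"ay": 0,"az": 0,"gripper": 0},
    {"x": 3.75,"y": -1.7,"z": 0,"ax": 0,"ay": 0,"az": 0,"gripper": -0.2},
    {"x": 3.75,"y": -1.7,"z": 0,"ax": 0,"ay": 0,"az": 0,"gripper": -0.2},
    {"x": 3.75,"y": -1.7,"z": 0,"ax": 0,"ay": 0,"az": 0,"gripper": -0.2},
  ],
)

```text
clock: 46.58
position: [472.7, 260.8, 181.6]
ee_rot: [-0.673, 0.74, -0.0, 0.001]
contact_force: [1.1, 0.6, -0.2]
gripper_width: 51.2
grasp_force: 0.0
```

Call:
send_rows(
  targets=[
    {"x": 3.75,"y": -1.7,"z": 0,"ax": 0,"ay": 0,"az": 0,"gripper": -0.2},
    {"x": 3.75,"y": -1.7,"z": 0,"ax": 0,"ay": 0,"az": 0,"gripper": -0.2},
    {"x": 2.5,"y": -1.2,"z": 0,"ax": 0,"ay": 0,"az": 0,"gripper": -0.2},
    {"x": 1.5,"y": -0.8,"z": 0,"ax": 0,"ay": 0,"az": 0,"gripper": -0.2},
    {"x": 0,"y": 0,"z": 0,"ax": 0,"ay": 0,"az": 0,"gripper": -0.2},
  ],
)

```text
clock: 47.0
position: [516.0, 139.3, 181.4]
ee_rot: [-0.671, 0.742, -0.001, 0.0]
contact_force: [-0.1, 0.3, -0.5]
gripper_width: 50.9
grasp_force: 0.0
```

Call:
send_rows(
  targets=[
    {"x": 0,"y": 0,"z": 0,"ax": 0,"ay": 0,"az": 0,"gripper": -0.2},
    {"x": 0,"y": 0,"z": 0,"ax": 0,"ay": 0,"az": 0,"gripper": -0.2},
    {"x": 0,"y": 0,"z": 0,"ax": 0,"ay": 0,"az": 0,"gripper": -0.2},
    {"x": 0,"y": 0,"z": 0,"ax": 0,"ay": 0,"az": 0,"gripper": -0.2},
    {"x": 0,"y": 0,"z": 0,"ax": 0,"ay": 0,"az": 0,"gripper": -0.2},
  ],
)

```text
clock: 47.42
position: [514.6, 143.3, 181.1]
ee_rot: [-0.673, 0.74, -0.0, 0.0]
contact_force: [0.4, -0.7, -0.7]
gripper_width: 51.3
grasp_force: 0.0
```

```bash
python3 - <<'E'
from meas import *
go([511.9,138.8,53])
im,d,P,m=cloud('top'); h=hsv(im)
t=P[(abs(P[...,0]-512)<25)&(abs(P[...,1]-139)<25)&(P[...,2]>100)&(P[...,2]<120)]; print('pin top cloud',len(t), t.mean(0) if len(t) else '')
E
python3 ball.py
```

```text
t 47.42 pos [514.6 143.3 181.1] ytool 174.58 zt [ 0.  0. -1.] F [ 0.4 -0.7 -0.7] w 51.3 j6 -0.67
cm in tool: [ 0.48  0.23 12.81]
pin top cloud 28 [505.79727356 131.07315185 109.08056691]
top ball hidden 0
scene 98 [473.1 392.   91.7] along 37.6 lean 0.49
```

Call:
send_rows(
  targets=[
    {"x": 0.42,"y": 0.25,"z": 0,"ax": 0,"ay": 0,"az": 0,"gripper": -0.2},
    {"x": 0,"y": 0,"z": 2,"ax": 0,"ay": 0,"az": 0,"gripper": -0.2},
    {"x": 0,"y": 0,"z": 2,"ax": 0,"ay": 0,"az": 0,"gripper": -0.2},
    {"x": 0,"y": 0,"z": 1,"ax": 0,"ay": 0,"az": 0,"gripper": -0.2},
    {"x": 0,"y": 0,"z": 0,"ax": 0,"ay": 0,"az": 0,"gripper": -0.2},
  ],
)

```text
clock: 47.98
position: [510.1, 137.5, 128.7]
ee_rot: [-0.672, 0.74, 0.001, -0.003]
contact_force: [0.4, -0.6, -0.4]
gripper_width: 51.3
grasp_force: 0.0
```

Call:
send_rows(
  targets=[
    {"x": 0,"y": 0,"z": 0,"ax": 0,"ay": 0,"az": 0,"gripper": -0.2},
    {"x": 0,"y": 0,"z": 0,"ax": 0,"ay": 0,"az": 0,"gripper": -0.2},
    {"x": 0,"y": 0,"z": 0,"ax": 0,"ay": 0,"az": 0,"gripper": -0.2},
    {"x": 0,"y": 0,"z": 0,"ax": 0,"ay": 0,"az": 0,"gripper": -0.2},
    {"x": 0,"y": 0,"z": 0,"ax": 0,"ay": 0,"az": 0,"gripper": -0.2},
  ],
)

```text
clock: 48.4
position: [512.3, 138.7, 131.8]
ee_rot: [-0.672, 0.74, -0.0, 0.001]
contact_force: [0.2, 0.0, -0.2]
gripper_width: 51.5
grasp_force: 0.0
```

```bash
python3 - <<'E'
from meas import *
m=arm.camera_model('wrist'); go([511.9,138.8,53]); im,d=arm.get_image('wrist')
v,u=np.mgrid[200:340:2,240:400:2]; P=np.array([pt(m,a,b,d=d[b,a],fish=True) for a,b in zip(u.ravel(),v.ravel()) if d[b,a]>0])
t=P[(abs(P[:,2]-109)<3)&(abs(P[:,0]-512)<25)&(abs(P[:,1]-139)<25)]
print(len(t),cv2.minEnclosingCircle(t[:,:2].astype(np.float32)))
E
```

```text
t 48.4 pos [512.3 138.7 131.8] ytool 174.5 zt [ 0.001  0.001 -1.   ] F [ 0.2  0.  -0.2] w 51.5 j6 -0.67
cm in tool: [0.   0.05 7.88]
483 ((511.7900695800781, 138.11367797851562), 14.508840560913086)
```

Pin top is at (511.8,138.1), r 14. Descend and grip.

Call:
send_rows(
  targets=[
    {"x": 0.05,"y": 0.05,"z": 1.5,"ax": 0,"ay": 0,"az": 0,"gripper": -0.2},
    {"x": 0,"y": 0,"z": 2,"ax": 0,"ay": 0,"az": 0,"gripper": -0.2},
    {"x": 0,"y": 0,"z": 2,"ax": 0,"ay": 0,"az": 0,"gripper": -0.2},
    {"x": 0,"y": 0,"z": 1.5,"ax": 0,"ay": 0,"az": 0,"gripper": -0.2},
    {"x": 0,"y": 0,"z": 0.8,"ax": 0,"ay": 0,"az": 0,"gripper": -0.2},
  ],
)

```text
clock: 48.87
position: [510.4, 137.6, 51.4]
ee_rot: [-0.672, 0.74, 0.0, -0.001]
contact_force: [-0.6, -1.1, 0.0]
gripper_width: 51.3
grasp_force: 0.0
```

Call:
send_rows(
  targets=[
    {"x": 0,"y": 0,"z": 0,"ax": 0,"ay": 0,"az": 0,"gripper": -0.2},
    {"x": 0,"y": 0,"z": 0,"ax": 0,"ay": 0,"az": 0,"gripper": -0.2},
    {"x": 0,"y": 0,"z": 0,"ax": 0,"ay": 0,"az": 0,"gripper": -0.2},
    {"x": 0,"y": 0,"z": 0,"ax": 0,"ay": 0,"az": 0,"gripper": -0.2},
    {"x": 0,"y": 0,"z": 0,"ax": 0,"ay": 0,"az": 0,"gripper": -0.2},
  ],
)

```text
clock: 49.28
position: [511.9, 138.4, 54.1]
ee_rot: [-0.672, 0.74, -0.0, 0.001]
contact_force: [0.5, 0.1, 1.3]
gripper_width: 51.4
grasp_force: 0.0
```

Call:
send_rows(
  targets=[
    {"x": 0,"y": 0,"z": 0,"ax": 0,"ay": 0,"az": 0,"gripper": 0},
    {"x": 0,"y": 0,"z": 0,"ax": 0,"ay": 0,"az": 0,"gripper": 0.2},
    {"x": 0,"y": 0,"z": 0,"ax": 0,"ay": 0,"az": 0,"gripper": 1},
    {"x": 0,"y": 0,"z": 0,"ax": 0,"ay": 0,"az": 0,"gripper": 1},
    {"x": 0,"y": 0,"z": 0,"ax": 0,"ay": 0,"az": 0,"gripper": 1},
  ],
)

```text
clock: 49.7
position: [511.7, 138.2, 53.7]
ee_rot: [-0.672, 0.74, -0.0, 0.0]
contact_force: [-0.6, -0.8, 3.8]
gripper_width: 26.3
grasp_force: 59.0
```

Call:
send_rows(
  targets=[
    {"x": 0,"y": 0,"z": -0.6,"ax": 0,"ay": 0,"az": 0,"gripper": 1},
    {"x": 0,"y": 0,"z": -1.2,"ax": 0,"ay": 0,"az": 0,"gripper": 1},
    {"x": 0,"y": 0,"z": -2,"ax": 0,"ay": 0,"az": 0,"gripper": 1},
    {"x": 0,"y": 0,"z": -2.2,"ax": 0,"ay": 0,"az": 0,"gripper": 1},
    {"x": 0,"y": 0,"z": -2,"ax": 0,"ay": 0,"az": 0,"gripper": 1},
  ],
)

```text
clock: 50.12
position: [510.5, 137.7, 133.4]
ee_rot: [-0.672, 0.74, 0.0, -0.001]
contact_force: [0.3, 0.6, -1.9]
gripper_width: 26.2
grasp_force: 59.6
```

Call:
send_rows(
  targets=[
    {"x": 1.75,"y": -1,"z": -0.4,"ax": 0,"ay": 0,"az": 0,"gripper": 1},
    {"x": 3.5,"y": -2.05,"z": 0,"ax": 0,"ay": 0,"az": 0,"gripper": 1},
    {"x": 3.5,"y": -2.05,"z": 0,"ax": 0,"ay": 0,"az": 0,"gripper": 1},
    {"x": 3.5,"y": -2.05,"z": 0,"ax": 0,"ay": 0,"az": 0,"gripper": 1},
    {"x": 3.5,"y": -2.05,"z": 0,"ax": 0,"ay": 0,"az": 0,"gripper": 1},
  ],
)

```text
clock: 50.53
position: [587.4, -29.0, 136.5]
ee_rot: [-0.672, 0.74, 0.001, -0.001]
contact_force: [0.9, 0.7, -1.9]
gripper_width: 26.3
grasp_force: 59.7
```

Call:
send_rows(
  targets=[
    {"x": 3.5,"y": -2.05,"z": 0,"ax": 0,"ay": 0,"az": 0,"gripper": 1},
    {"x": 3.5,"y": -2.05,"z": 0,"ax": 0,"ay": 0,"az": 0,"gripper": 1},
    {"x": 3.5,"y": -2.05,"z": 0,"ax": 0,"ay": 0,"az": 0,"gripper": 1},
    {"x": 2.2,"y": -1.3,"z": 0,"ax": 0,"ay": 0,"az": 0,"gripper": 1},
    {"x": 1.2,"y": -0.8,"z": 0,"ax": 0,"ay": 0,"az": 0,"gripper": 1},
  ],
)

```text
clock: 50.95
position: [656.3, -177.2, 135.3]
ee_rot: [-0.671, 0.742, 0.001, -0.001]
contact_force: [0.7, 0.9, -2.5]
gripper_width: 25.9
grasp_force: 59.7
```

Call:
send_rows(
  targets=[
    {"x": 0.4,"y": -0.1,"z": 0,"ax": 0,"ay": 0,"az": 0,"gripper": 1},
    {"x": 0,"y": 0,"z": 0,"ax": 0,"ay": 0,"az": 0,"gripper": 1},
    {"x": 0,"y": 0,"z": 0,"ax": 0,"ay": 0,"az": 0,"gripper": 1},
    {"x": 0,"y": 0,"z": 0,"ax": 0,"ay": 0,"az": 0,"gripper": 1},
    {"x": 0,"y": 0,"z": 0,"ax": 0,"ay": 0,"az": 0,"gripper": 1},
  ],
)

```text
clock: 51.37
position: [656.9, -176.6, 137.3]
ee_rot: [-0.673, 0.74, 0.0, 0.0]
contact_force: [0.0, 0.1, -2.4]
gripper_width: 25.9
grasp_force: 59.7
```

Call:
send_rows(
  targets=[
    {"x": 0,"y": 0,"z": 0,"ax": 0,"ay": 0,"az": 0,"gripper": 1},
    {"x": 0,"y": 0,"z": 0,"ax": 0,"ay": 0,"az": 0,"gripper": 1},
    {"x": 0,"y": 0,"z": 0,"ax": 0,"ay": 0,"az": 0,"gripper": 1},
    {"x": 0,"y": 0,"z": 0,"ax": 0,"ay": 0,"az": 0,"gripper": 1},
    {"x": 0,"y": 0,"z": 0,"ax": 0,"ay": 0,"az": 0,"gripper": 1},
  ],
)

```text
clock: 51.78
position: [657.2, -177.7, 137.2]
ee_rot: [-0.672, 0.74, -0.0, 0.0]
contact_force: [-0.2, -0.1, -2.4]
gripper_width: 26.2
grasp_force: 59.7
```

```bash
python3 - <<'E'
from meas import *
go([657.7,-177.8,87])
m=arm.camera_model('wrist'); im,d=save('wrist','w6.png')
v,u=np.mgrid[150:360:2,200:440:2]; P=np.array([pt(m,a,b,d=d[b,a],fish=True) for a,b in zip(u.ravel(),v.ravel()) if d[b,a]>0])
zt=P[:,2]; t=P[(abs(P[:,0]-658)<40)&(abs(P[:,1]+178)<40)&(zt>155)&(zt<200)]; print('pin top?',len(t),np.round(t.mean(0),1) if len(t) else '', cv2.minEnclosingCircle(t[:,:2].astype(np.float32)) if len(t) else '')
E
python3 chk.py
```

```text
t 51.78 pos [ 657.2 -177.7  137.2] ytool 174.5 zt [ 0.  0. -1.] F [-0.2 -0.1 -2.4] w 26.2 j6 -0.07
cm in tool: [ 0.   -0.05  5.02]
pin top? 2053 [ 656.9 -183.3  187.6] ((656.7047729492188, -183.80911254882812), 26.817012786865234)
top
green 607 232 r 23.7 z 60.9
blue 592 73 r 23.8 z 61.8
scene
red 589 -2 r 22.9 z 48.1
red 586 -4 r 25.4 z 61.8
green 611 235 r 23.8 z 47.9
green 610 233 r 24.8 z 61.7
blue 593 76 r 26.0 z 61.7
```

View pics/w6.png

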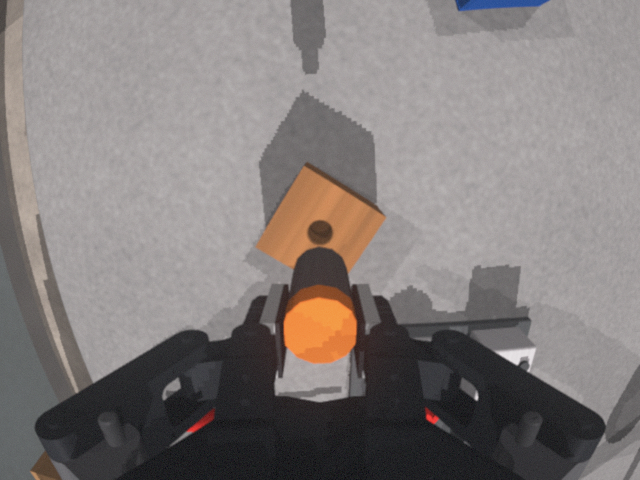

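The stand's hole is visible at (320,232), just ahead of the held pin.

```bash
python3 - <<'E'
from meas import *
m=arm.camera_model('wrist'); im=cv2.imread('pics/w6.png'); g=cv2.cvtColor(im,cv2.COLOR_BGR2GRAY)
w=g[216:248,302:340]; vv,uu=np.nonzero(w<75); print(len(uu),uu.mean()+302,vv.mean()+216, uu.min()+302,uu.max()+302,vv.min()+216,vv.max()+216)
print(pt(m,320,231.5,z=50,fish=True)); go([657.7,-177.8,87])
E
```

```text
361 319.7202216066482 231.3545706371191 309 331 221 247
[ 657.06475926 -178.59459294   50.        ]
t 51.93 pos [ 657.2 -177.9  137.1] ytool 174.49 zt [-0.  0. -1.] F [ 0.3  0.1 -2.8] w 26.1 j6 -0.07
cm in tool: [-0.02 -0.05  5.01]
```

Call:
send_rows(
  targets=[
    {"x": 0.03,"y": 0,"z": 1.5,"ax": 0,"ay": 0,"az": 0,"gripper": 1},
    {"x": 0,"y": 0,"z": 1.5,"ax": 0,"ay": 0,"az": 0,"gripper": 1},
    {"x": 0,"y": 0,"z": 1,"ax": 0,"ay": 0,"az": 0,"gripper": 1},
    {"x": 0,"y": 0,"z": 0.5,"ax": 0,"ay": 0,"az": 0,"gripper": 1},
    {"x": 0,"y": 0,"z": 0,"ax": 0,"ay": 0,"az": 0,"gripper": 1},
  ],
)

```text
clock: 52.35
position: [656.3, -178.2, 90.4]
ee_rot: [-0.672, 0.74, 0.001, -0.001]
contact_force: [-0.3, 0.4, -2.4]
gripper_width: 26.0
grasp_force: 59.7
```

Call:
send_rows(
  targets=[
    {"x": 0,"y": 0,"z": 0,"ax": 0,"ay": 0,"az": 0,"gripper": 1},
    {"x": 0,"y": 0,"z": 0,"ax": 0,"ay": 0,"az": 0,"gripper": 1},
    {"x": 0,"y": 0,"z": 0,"ax": 0,"ay": 0,"az": 0,"gripper": 1},
    {"x": 0,"y": 0,"z": 0,"ax": 0,"ay": 0,"az": 0,"gripper": 1},
    {"x": 0,"y": 0,"z": 0,"ax": 0,"ay": 0,"az": 0,"gripper": 1},
  ],
)

```text
clock: 52.77
position: [657.5, -178.2, 92.7]
ee_rot: [-0.672, 0.74, -0.0, 0.0]
contact_force: [0.1, 0.3, -2.1]
gripper_width: 25.8
grasp_force: 59.7
```

Call:
send_rows(
  targets=[
    {"x": 0,"y": 0,"z": 0.2,"ax": 0,"ay": 0,"az": 0,"gripper": 1},
    {"x": 0,"y": 0,"z": 0.3,"ax": 0,"ay": 0,"az": 0,"gripper": 1},
    {"x": 0,"y": 0,"z": 0.3,"ax": 0,"ay": 0,"az": 0,"gripper": 1},
    {"x": 0,"y": 0,"z": 0.3,"ax": 0,"ay": 0,"az": 0,"gripper": 1},
    {"x": 0,"y": 0,"z": 0,"ax": 0,"ay": 0,"az": 0,"gripper": 1},
  ],
)

```text
clock: 53.18
position: [656.5, -178.1, 79.9]
ee_rot: [-0.672, 0.74, 0.001, -0.001]
contact_force: [-0.0, 0.5, -2.7]
gripper_width: 26.1
grasp_force: 59.7
```

Call:
send_rows(
  targets=[
    {"x": 0,"y": 0,"z": 0.3,"ax": 0,"ay": 0,"az": 0,"gripper": 1},
    {"x": 0,"y": 0,"z": 0.4,"ax": 0,"ay": 0,"az": 0,"gripper": 1},
    {"x": 0,"y": 0,"z": 0.4,"ax": 0,"ay": 0,"az": 0,"gripper": 1},
    {"x": 0,"y": 0,"z": 0.4,"ax": 0,"ay": 0,"az": 0,"gripper": 1},
    {"x": 0,"y": 0,"z": 0.2,"ax": 0,"ay": 0,"az": 0,"gripper": 1},
  ],
)

```text
clock: 53.6
position: [656.7, -178.1, 63.1]
ee_rot: [-0.672, 0.74, 0.001, -0.0]
contact_force: [0.5, -1.0, -1.9]
gripper_width: 26.0
grasp_force: 59.7
```

Call:
send_rows(
  targets=[
    {"x": 0,"y": 0,"z": 0.2,"ax": 0,"ay": 0,"az": 0,"gripper": 1},
    {"x": 0,"y": 0,"z": 0.1,"ax": 0,"ay": 0,"az": 0,"gripper": 1},
    {"x": 0,"y": 0,"z": 0,"ax": 0,"ay": 0,"az": 0,"gripper": 1},
    {"x": 0,"y": 0,"z": 0,"ax": 0,"ay": 0,"az": 0,"gripper": 1},
    {"x": 0,"y": 0,"z": 0,"ax": 0,"ay": 0,"az": 0,"gripper": 1},
  ],
)

```text
clock: 54.02
position: [657.4, -178.2, 61.4]
ee_rot: [-0.672, 0.74, -0.0, 0.0]
contact_force: [-0.4, 0.0, -1.5]
gripper_width: 26.4
grasp_force: 59.7
```

Call:
send_rows(
  targets=[
    {"x": 0,"y": 0,"z": 0.2,"ax": 0,"ay": 0,"az": 0,"gripper": 1},
    {"x": 0,"y": 0,"z": 0,"ax": 0,"ay": 0,"az": 0,"gripper": 1},
    {"x": 0,"y": 0,"z": 0,"ax": 0,"ay": 0,"az": 0,"gripper": 1},
  ],
)

```text
clock: 54.27
position: [657.0, -178.2, 59.0]
ee_rot: [-0.672, 0.74, 0.0, -0.0]
contact_force: [0.1, 0.0, -2.8]
gripper_width: 25.9
grasp_force: 59.7
```

Call:
send_rows(
  targets=[
    {"x": 0,"y": 0,"z": 0.15,"ax": 0,"ay": 0,"az": 0,"gripper": 1},
    {"x": 0,"y": 0,"z": 0,"ax": 0,"ay": 0,"az": 0,"gripper": 1},
    {"x": 0,"y": 0,"z": 0,"ax": 0,"ay": 0,"az": 0,"gripper": 1},
    {"x": 0,"y": 0,"z": 0,"ax": 0,"ay": 0,"az": 0,"gripper": 1},
  ],
)

```text
clock: 54.6
position: [657.4, -178.3, 58.8]
ee_rot: [-0.672, 0.74, -0.0, 0.0]
contact_force: [-2.7, 0.4, 6.1]
gripper_width: 26.1
grasp_force: 60.4
```

Call:
send_rows(
  targets=[
    {"x": 0,"y": 0,"z": 0,"ax": 0,"ay": 0,"az": 0,"gripper": 0.2},
    {"x": 0,"y": 0,"z": 0,"ax": 0,"ay": 0,"az": 0,"gripper": -0.2},
    {"x": 0,"y": 0,"z": 0,"ax": 0,"ay": 0,"az": 0,"gripper": -0.2},
    {"x": 0,"y": 0,"z": 0,"ax": 0,"ay": 0,"az": 0,"gripper": -0.2},
    {"x": 0,"y": 0,"z": 0,"ax": 0,"ay": 0,"az": 0,"gripper": -0.2},
  ],
)

```text
clock: 55.02
position: [657.2, -178.2, 57.3]
ee_rot: [-0.672, 0.74, 0.0, -0.0]
contact_force: [-0.3, 0.1, 0.0]
gripper_width: 51.4
grasp_force: 0.0
```

Call:
send_rows(
  targets=[
    {"x": 0,"y": 0,"z": -1,"ax": 0,"ay": 0,"az": 0,"gripper": -0.2},
    {"x": 0,"y": 0,"z": -2,"ax": 0,"ay": 0,"az": 0,"gripper": -0.2},
    {"x": 0,"y": 0,"z": -3,"ax": 0,"ay": 0,"az": 0,"gripper": -0.2},
    {"x": 0,"y": 0,"z": -4,"ax": 0,"ay": 0,"az": 0,"gripper": -0.2},
    {"x": 0,"y": 0,"z": -4,"ax": 0,"ay": 0,"az": 0,"gripper": -0.2},
  ],
)

```text
clock: 55.43
position: [656.6, -178.2, 199.2]
ee_rot: [-0.672, 0.74, 0.0, -0.001]
contact_force: [2.2, -0.5, -0.2]
gripper_width: 51.2
grasp_force: 0.0
```

Call:
send_rows(
  targets=[
    {"x": 3,"y": 1,"z": -1,"ax": 0,"ay": 0,"az": 0,"gripper": -0.2},
    {"x": 3,"y": 1,"z": 0,"ax": 0,"ay": 0,"az": 0,"gripper": -0.2},
    {"x": 3,"y": 1,"z": 0,"ax": 0,"ay": 0,"az": 0,"gripper": -0.2},
    {"x": 2,"y": 0.5,"z": 0,"ax": 0,"ay": 0,"az": 0,"gripper": -0.2},
    {"x": 0,"y": 0,"z": 0,"ax": 0,"ay": 0,"az": 0,"gripper": -0.2},
  ],
)

```text
clock: 55.85
position: [610.2, -287.9, 208.8]
ee_rot: [-0.671, 0.742, -0.001, -0.0]
contact_force: [-0.5, 0.4, -0.5]
gripper_width: 51.1
grasp_force: 0.0
```

Call:
send_rows(
  targets=[
    {"x": 0,"y": 0,"z": 0,"ax": 0,"ay": 0,"az": 0,"gripper": -0.2},
    {"x": 0,"y": 0,"z": 0,"ax": 0,"ay": 0,"az": 0,"gripper": -0.2},
    {"x": 0,"y": 0,"z": 0,"ax": 0,"ay": 0,"az": 0,"gripper": -0.2},
    {"x": 0,"y": 0,"z": 0,"ax": 0,"ay": 0,"az": 0,"gripper": -0.2},
    {"x": 0,"y": 0,"z": 0,"ax": 0,"ay": 0,"az": 0,"gripper": -0.2},
  ],
)

```text
clock: 56.27
position: [612.2, -283.4, 207.6]
ee_rot: [-0.673, 0.74, 0.0, -0.0]
contact_force: [-0.3, 0.1, -0.7]
gripper_width: 51.0
grasp_force: 0.0
```

```bash
python3 chk.py; python3 ball.py; python3 - <<'E'
from meas import *
st()
for n in['top','scene']:
    im,d,P,m=cloud(n); h=hsv(im)
    r=P[(abs(P[...,0]-658)<30)&(abs(P[...,1]+178)<30)&cols['orange'](h)&(P[...,2]>90)]
    print(n,len(r),np.round((r.min(0)+r.max(0))/2,1) if len(r) else '', np.round(np.median(r[:,2]),1) if len(r) else '')
    if n=='scene': cv2.imwrite('pics/s5.png',cv2.resize(im[110:390,170:570,::-1],(800,560),interpolation=cv2.INTER_CUBIC))
E
```

```text
top
red 583 -6 r 23.7 z 62.8
green 607 232 r 23.4 z 62.7
blue 592 74 r 23.2 z 62.1
scene
red 589 0 r 21.8 z 48.1
red 586 -3 r 25.5 z 62.0
green 611 234 r 23.8 z 47.3
green 609 234 r 25.1 z 61.4
blue 594 75 r 25.3 z 61.5
top 47 [470.8 389.9  92.5] along 35.7 lean 0.47
scene 100 [473.4 392.1  91.8] along 37.8 lean 0.5
t 56.47 pos [ 612.  -283.9  207.5] ytool 174.53 zt [-0.  0. -1.] F [-0.  -0.8  0.6] w 51.3 j6 0.1
top 0  
scene 79 [ 659.8 -176.4  112.3] 114.1
```

View pics/s5.png

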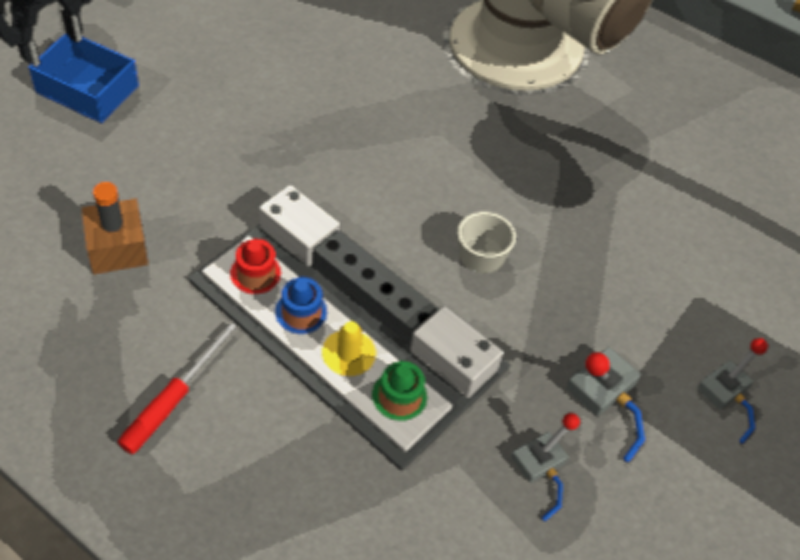

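The final view shows the sleeves on their posts, the pin back in its stand (top at 114), the lever over, and the bin, cup and screwdriver where they were.

```bash
python3 -c "
from bench import arm
print(arm.job_done())"
```

```text
the job is handed in; nothing more can be done
None
```

The job is done and handed in (no verdict came back): pin seated in the bore by feel, the red, green and blue sleeves (no yellow present) fully down on their posts, lever pushed to its stop, pin back in its stand, and bin, cup and screwdriver in place in the last picture.

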